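# Load the sloping capsule rack on the bar and close its keeper

## Task

Load the coffee-capsule rack: put the red, blue and yellow capsules, foot down, each into the pocket with the band of its own colour, easing it in square to the sloping deck rather than tipping or dropping it in. Only when all three are fully seated, swing the wire keeper right down over them by its orange grip and let go. Leave the black capsule on the board and everything else where it stands.

Things in the scene. Friction and masses are not known exactly. Their poses are not given: they have to be found in the camera images.
- capsule_red_c (a point): red coffee capsule, loose, 16 g, 40 mm tall; standing on a white marble board (200 x 200 mm, 8 mm thick, capsules about 96 mm apart). Flange at the foot 46 mm in diameter and 3 mm thick; above it the body tapers from 38 mm to 34 mm diameter at 34 mm up, then a short bevel to the flat top. Point: on its axis, half-way up (20 mm above the foot). z runs up its axis, foot to top.
- capsule_blue_c (a point): blue coffee capsule, loose, 16 g, 40 mm tall; standing on a white marble board (200 x 200 mm, 8 mm thick, capsules about 96 mm apart). Flange at the foot 46 mm in diameter and 3 mm thick; above it the body tapers from 38 mm to 34 mm diameter at 34 mm up, then a short bevel to the flat top. Point: on its axis, half-way up (20 mm above the foot). z runs up its axis, foot to top.
- capsule_yellow_c (a point): yellow coffee capsule, loose, 16 g, 40 mm tall; standing on a white marble board (200 x 200 mm, 8 mm thick, capsules about 96 mm apart). Flange at the foot 46 mm in diameter and 3 mm thick; above it the body tapers from 38 mm to 34 mm diameter at 34 mm up, then a short bevel to the flat top. Point: on its axis, half-way up (20 mm above the foot). z runs up its axis, foot to top.
- pocket_red (a point): pocket with a red band round it in the rack's sloping deck: round blind hole, 50 mm in diameter, 14 mm deep. Point: centre of the mouth, on the deck surface. z: outward along the pocket, square to the deck; x: up the slope; y: along the row. A seated capsule has its centre 6 mm out from this point along z and its top 26 mm out.
- pocket_blue (a point): pocket with a blue band round it in the rack's sloping deck: round blind hole, 50 mm in diameter, 14 mm deep. Point: centre of the mouth, on the deck surface. z: outward along the pocket, square to the deck; x: up the slope; y: along the row. A seated capsule has its centre 6 mm out from this point along z and its top 26 mm out.
- pocket_yellow (a point): pocket with a yellow band round it in the rack's sloping deck: round blind hole, 50 mm in diameter, 14 mm deep. Point: centre of the mouth, on the deck surface. z: outward along the pocket, square to the deck; x: up the slope; y: along the row. A seated capsule has its centre 6 mm out from this point along z and its top 26 mm out.
- deck: wooden deck of the rack, 120 mm (x) by 240 mm (y) by 24 mm thick. Origin: centre of its underside; axes as the pockets': z leans 0.46 rad (26 deg) from vertical towards the rack's low front edge, which faces the robot; pockets in a row 75 mm apart, yellow, blue, red towards +y.
- keeper (a joint): hinged wire keeper of the rack, rad: 0 = swung right down on its stop, its bar lying parallel to the deck across the middle of the capsules (bar axis 34 mm out from the deck, 4 mm of air over seated capsules); grows as it swings up and back, limit 2.6. The hinge is stiff (0.1 N m): it stays where it is left.
- keeper_grip (a point): middle of the keeper's orange grip: a round bar 10 mm in diameter and 65 mm long, parallel to the pockets' y, sticking out beyond the deck's +y end, 60 mm from the hinge axis, with free space around it. As the joint turns by q it lies at hinge + 60 mm * (-cos q * x + sin q * z), in the pockets' axes.
- keeper_hinge (a point): fixed point on the keeper's hinge axis (parallel to the pockets' y), in line with the middle of the grip; axes as the pockets'.
- capsule_black_c (a point): black capsule, same shape, on the same board; to be left there. Point half-way up.
- espresso_cup: white cup, 62 mm wide, 58 mm tall; bystander, to be left alone. Origin under its centre.
- milk_jug: steel jug, 90 mm wide, 110 mm tall; bystander, to be left alone. Origin under its centre.
- shot_glass: amber glass, 48 mm wide, 60 mm tall, near the robot, between board and rack; bystander, to be left alone. Origin under its centre.
- tamper: steel coffee tamper, 58 mm wide, 85 mm tall; bystander, to be left alone. Origin under its centre.
- syrup_bottle: green bottle, 60 mm wide, 190 mm tall; bystander, to be left alone. Origin under its centre.
- teaspoon: steel spoon 130 mm long, lying in front of the rack; bystander, to be left alone. Origin at its middle, underneath.
There are look-alikes about, which are no part of the job. Of the things like the part that bears capsule_yellow_c, leave any that is green or turquoise; of the rest the larger one is meant.

How it is judged:
By the outcome, as a careful person would: the job done as asked, in the order asked, and still so for the second after the job is handed in, with the robot touching nothing.
It also fails if it takes over 72 s, if anything falls off the work surface, if the arm or the gripper's body presses on something with over 40 N, if the wrist force passes 120 N, or if a joint passes its speed limit or range.

## Robot

A 7-joint arm with a two-finger parallel gripper is mounted at the origin on the work surface. World frame = base frame: x ahead of the robot, y to its left, z up, the work surface at z = 0. Lengths are in m, angles in degrees, forces in N, time in s.
With the tool pointing down it reaches from about 0.4 to 0.9 m from the base axis. Payload 5.6 kg.
Tool frame: the origin (TCP) lies on the front face of the gripper's body, between the roots of the fingers; the fingertips stand 88 mm ahead of it and the grasp point (between the pads) lies 69 mm ahead of it; z points along the fingers, y is the line along which they close (so a half turn about z gives the same grasp; the last joint's range is limited). The gripper opens to 92 mm and grips with 3 to 60 N. Pads are 20 mm wide; open, the fingers measure 128 mm over their backs; the gripper's body (75 mm by 189 mm) begins 69 mm behind the grasp point.
Start: joints at [-73.568, 26.786, -0.665, 91.828, 0.344, 61.387, -3.226], TCP at [0.211, 0.615, 0.303] pointing down, gripper open.
Joint ranges: [-144.91, 144.91], [-17.63, 115.5], [-89.93, 88.59], [15.96, 139.68], [-74.01, 254.01], [8.47, 105.57], [-167.45, 167.45]. Speed limits (degrees/s): [147.25, 147.25, 180, 180, 180, 180, 180].

## Interface

Orientations are given as [roll, pitch, yaw] about the fixed x, y, z axes, in that order (R = Rz(yaw) Ry(pitch) Rx(roll)).
In Python, from cell import telemetry, camera, calibration, workorder gives the robot as it stands.
- The arm moves only by the tool drive_tool, never from a script. Its argument "motion" is a list that holds one entry, the list of rows, each a list of 7 numbers: the turn, a rotation vector about the tool's x, y, z scaled (see below), then the shift along the tool's x, y, z scaled (see below), then the closure, from -1 (fully open) to 1 (shut). In form: [[[wx, wy, wz, tx, ty, tz, claw], ...]]. A call has 1 to 10 rows; each row is the pose to reach, as a shift and turn from the pose commanded when the call began, along the tool's axes at that moment; what a row does not reach only later rows make up. The controller multiplies each number of a shift by 0.2 m and each number of a turn by 30 degrees. A row lasts 1/10 s, in which the tool goes at most 50 mm and 8.59 degrees, less where a joint would pass 70% of its speed; a pose out of reach is approached as far as the arm can. A call with a number of a shift or a turn outside -1 to 1 is refused whole. A call with a gripper value outside its range is refused whole. The fingers move at their own pace and stop on an object; "newtons" is the grip in N (left out, the last holds). Time passes only in rows, so rows that repeat a pose let the fingers close. It gives the time, the measured TCP pose, the force, the opening and the grip force at its end, in the units of the state.
- telemetry.read_state(): the state, without advancing time (a new reading comes with each control period).
- camera(name): name is "scene" or "side" or "wrist"; returns the picture (384x512x3 uint8, red, green, blue); there is no depth.
- calibration(name): a dict with "fx", "fy", "cx", "cy" (pixels), "rvec" (rotation vector, rad) and "tvec" (3), from world to camera coordinates, as OpenCV has them; the wrist camera has in their place "mount" (4x4, takes a point from camera to tool coordinates, whose origin is the TCP and whose axes are the flange's). Camera axes: x right, y down, z forward; pixel columns grow to the right and rows downward; lengths in m; the calibration is good to about 2 mm. The wrist camera is an equidistant fisheye: a pixel r from the principal point sees the ray r / f radians off the axis. A picture is of the moment at which its call begins: read the wrist's pose just before it. calibration takes no time and is no camera call.
- workorder.job_done(): hands the job in; it is judged then, once.
The state is a dict: "clock": time; "qpos": joint angles; "joint_vel": joint speeds; "joint_efforts": joint torques, N m; "position": TCP position; "tcp_rot": TCP orientation; "wrist_force": force on the tool from outside, world axes, zero at the start; "torque": the same for the moment, N m; "opening": finger opening in m; "gripper_force": force on a finger pad.
Only numpy, scipy, OpenCV 4.12 (cv2) and the standard library are available. Lean on these libraries where they do the work, as an engineer would, in place of code of your own. Each camera call takes 0.05 s, during which the arm holds its last target. There are 200 camera calls.

## Working session

There is one attempt and no reset: what is moved stays moved. The work goes in short steps, Python scripts to look and compute and a tool call to move; the robot and the scene stay as the last step left them, time stands still between calls to the robot, and variables do not carry over. Pictures are saved under pics/ and viewed, at most 10 in all, crops included, and the job is handed in when it is done.

Besides the shell and the picture viewer there is one more tool, called after "Call:" by a JSON object that holds its "method" and its "body", one argument or row to a line. drive_tool: Moves the arm, as the interface text tells. Its arguments: {"type":"object","properties":{"motion":{"type":"array"},"newtons":{"type":"number"}},"required":["motion"]}

```bash
ls; mkdir -p pics; python3 - <<'E'
from cell import telemetry, camera, calibration
import cv2,numpy as np
s=telemetry.read_state();print(s)
ims={}
for n in("scene","side","wrist"):
    im=camera(n);ims[n]=im;cv2.imwrite(f"pics/{n}0.png",im[:,:,::-1]);print(n,calibration(n))
E
```

```text
pics
{'clock': 0.0, 'qpos': array([-73.56900125,  26.83559431,  -0.66452248,  91.88033532,
         0.3429148 ,  61.38594138,  -3.22589163]), 'joint_vel': array([-0.04263173,  0.08517979, -0.05527245, -0.07870742,  0.07527047,
       -0.02251262, -0.12581642]), 'joint_efforts': array([ 2.42963461e-04, -5.20574391e+01, -1.22169382e-02, -2.43749911e+01,
       -5.66083461e-02,  1.73817831e-02,  1.60572040e-04]), 'position': array([0.21040814, 0.61455497, 0.30174903]), 'tcp_rot': array([-1.79900313e+02,  6.38434694e-03,  1.61100827e+02]), 'wrist_force': array([0.20114027, 0.55723335, 0.26493586]), 'torque': array([-0.02029595,  0.00515495, -0.01575537]), 'gripper_force': 0.0, 'opening': 0.09199192731776724}
scene {'fx': 392.0623957862155, 'fy': 392.0623957862155, 'cx': 259.3648237372824, 'cy': 200.2289672371832, 'rvec': array([ 1.03267484,  2.44106592, -0.99592138]), 'tvec': array([ 0.38053255, -0.28014961,  1.42341857])}
side {'fx': 494.7579650429885, 'fy': 494.7579650429885, 'cx': 264.06070195286253, 'cy': 204.81632919433358, 'rvec': array([ 2.01651475, -0.71438137,  0.37614977]), 'tvec': array([-0.4325846 ,  0.32533343,  1.03232354])}
wrist {'fx': 297.3186396354542, 'fy': 297.3186396354542, 'cx': 252.9387592290252, 'cy': 190.92767753416726, 'mount': array([[-8.36214675e-04, -9.62825746e-01, -2.70121980e-01,
         7.54167156e-02],
       [ 9.99999635e-01, -7.58337098e-04, -3.92666634e-04,
         2.82069427e-04],
       [ 1.73226026e-04, -2.70122210e-01,  9.62826029e-01,
        -8.09083568e-02],
       [ 0.00000000e+00,  0.00000000e+00,  0.00000000e+00,
         1.00000000e+00]])}
```

View pics/scene0.png

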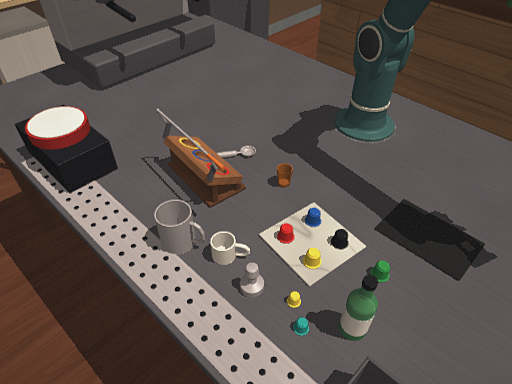

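View pics/side0.png

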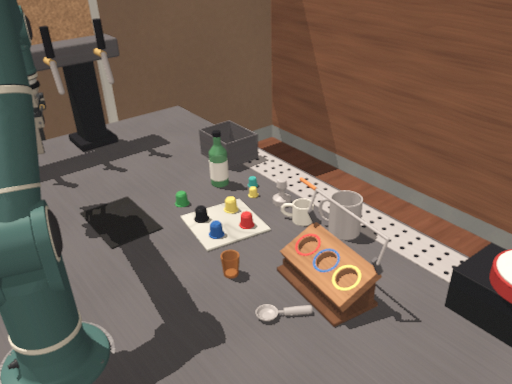

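```bash
cat > h.py <<'E'
from cell import telemetry, camera, calibration
import cv2,numpy as np
from scipy.spatial.transform import Rotation as R
def tcp(s): return R.from_euler('xyz',s['tcp_rot'],degrees=True).as_matrix(),np.array(s['position'])
def ray(n,px,s=None):
    c=calibration(n);u=(px[0]-c['cx'])/c['fx'];v=(px[1]-c['cy'])/c['fy']
    if n=='wrist':
        r=np.hypot(u,v);d=np.array([np.sin(r)*u/r,np.sin(r)*v/r,np.cos(r)]);T=c['mount'];Rt,p=tcp(s)
        return Rt@T[:3,3]+p,Rt@T[:3,:3]@d
    M=R.from_rotvec(c['rvec']).as_matrix();d=M.T@np.array([u,v,1]);return -M.T@c['tvec'],d/np.linalg.norm(d)
def tri(rs):
    A=np.zeros((3,3));b=np.zeros(3)
    for o,d in rs: P=np.eye(3)-np.outer(d,d);A+=P;b+=P@o
    x=np.linalg.solve(A,b);return x,[np.linalg.norm((np.eye(3)-np.outer(d,d))@(x-o)) for o,d in rs]
def plane(r,z): o,d=r;return o+d*(z-o[2])/d[2]
HUE={'red':[(0,7),(172,180)],'orange':[(8,16)],'yellow':[(24,33)],'green':[(50,75)],'turq':[(80,98)],'blue':[(105,125)]}
def blobs(im,col,amin=25,smin=130,vmin=60):
    h=cv2.cvtColor(im,cv2.COLOR_RGB2HSV);m=np.zeros(h.shape[:2],np.uint8)
    for a,b in HUE[col]: m|=cv2.inRange(h,(a,smin,vmin),(b,255,255))
    out=[]
    for c in cv2.findContours(m,cv2.RETR_EXTERNAL,cv2.CHAIN_APPROX_NONE)[0]:
        if len(c)>=5 and cv2.contourArea(c)>=amin:
            M=cv2.moments(c);out.append((M['m10']/M['m00'],M['m01']/M['m00'],M['m00'],cv2.boundingRect(c),c))
    return sorted(out,key=lambda t:-t[2])
E
python3 - <<'E'
from h import *
for n in("scene","side"):
    im=cv2.imread(f"pics/{n}0.png")[:,:,::-1].copy()
    for c in HUE: print(n,c,[(round(b[0],1),round(b[1],1),b[2],b[3]) for b in blobs(im,c)][:6])
P={'red':((286,233),(246,220)),'blue':((314,217),(216,230)),'yellow':((313,257),(231,205)),'black':((341,239),(201,214)),'ysmall':((294,299),(253,192)),'glass':((284.5,175),(231,264)),'cup':((223,249),(302,211)),'jug':((175,227),(345,215))}
for k,(a,b) in P.items():
    x,e=tri([ray('scene',a),ray('side',b)]);print(k,x.round(3),np.round(e,4))
a=cv2.imread("pics/scene0.png")[95:205,145:265];b=cv2.imread("pics/side0.png")[165:320,260:400]
a=cv2.resize(a,None,fx=3.2,fy=3.2,interpolation=2);b=cv2.resize(b,None,fx=3,fy=3,interpolation=2)
o=np.zeros((470,800,3),np.uint8);o[:a.shape[0],:a.shape[1]]=a;o[:b.shape[0],384:384+b.shape[1]]=b[:,:416];cv2.imwrite('pics/c1.png',o)
E
```

```text
scene red [(61.2, 137.5, 720.5, (25, 108, 65, 42)), (285.5, 233.3, 232.0, (277, 223, 17, 20))]
scene orange [(34.1, 336.4, 7145.5, (0, 242, 104, 142)), (205.6, 166.4, 1545.5, (164, 136, 81, 71)), (300.2, 36.8, 1151.0, (268, 14, 55, 46)), (7.7, 184.4, 435.0, (0, 167, 22, 35)), (283.9, 174.1, 276.5, (277, 163, 16, 24)), (188.0, 142.5, 40.0, (183, 139, 13, 8))]
scene yellow [(313.9, 252.6, 80.0, (308, 248, 12, 11)), (294.6, 295.3, 52.5, (290, 291, 10, 10)), (313.5, 265.8, 25.5, (305, 259, 16, 10))]
scene green [(381.2, 271.1, 250.5, (371, 261, 19, 21))]
scene turq [(300.9, 326.2, 189.5, (293, 317, 16, 19))]
scene blue [(312.9, 217.1, 195.0, (305, 208, 16, 18))]
side red [(499.8, 282.4, 450.0, (489, 250, 23, 54)), (307.5, 244.3, 406.0, (295, 234, 26, 22)), (246.2, 220.4, 163.5, (240, 212, 14, 17))]
side orange [(419.0, 93.1, 36753.0, (272, 0, 240, 233)), (403.7, 211.1, 3133.0, (310, 159, 180, 98)), (325.3, 294.8, 1670.5, (278, 255, 103, 71)), (285.0, 152.3, 511.0, (259, 138, 54, 32)), (230.0, 263.0, 379.0, (221, 250, 18, 28)), (294.6, 105.0, 150.5, (282, 88, 26, 36))]
side yellow []
side green []
side turq [(252.5, 182.2, 36.0, (249, 178, 8, 9))]
side blue [(215.8, 230.1, 157.0, (209, 221, 15, 18))]
red [0.605 0.15  0.022] [0.0004 0.0004]
blue [0.509 0.166 0.021] [0.001 0.001]
yellow [0.618 0.248 0.023] [0.0014 0.0014]
black [0.521 0.264 0.022] [0.0008 0.0008]
ysmall [0.733 0.286 0.009] [0.0003 0.0003]
glass [0.445 0.002 0.03 ] [0.0016 0.0016]
cup [0.757 0.075 0.027] [0.0014 0.0014]
jug [ 0.808 -0.048  0.053] [0.001 0.001]
```

View pics/c1.png

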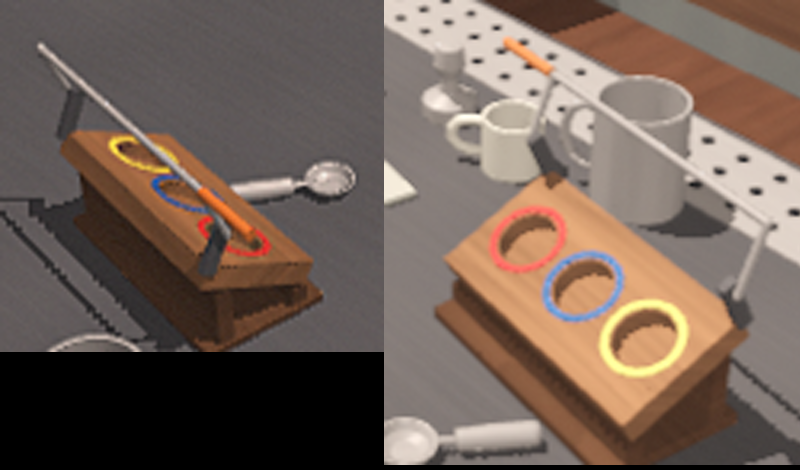

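The crop confirms the red, blue and yellow pocket rings at side-view pixels (308,245), (326,260) and (347,278). The grip is at (308,184) in the side view and (216,162) in the scene view.

Candidates for capsule_yellow, as scene pixels:
- large yellow on the board (313,257)
- small yellow (294,298)
- turquoise (301,326)
- green (381,271)

I choose the larger yellow, the one on the board.

```bash
python3 - <<'E'
from h import *
P={'r':((218,168.75),(308,244.7)),'y':((190,143),(346.7,277.7)),'grip':((215.6,161.6),(308,183.7)),'spoonbowl':((247.5,152),(267,314))}
q={}
for k,(a,b) in P.items():
    x,e=tri([ray('scene',a),ray('side',b)]);q[k]=x;print(k,x.round(3),np.round(e,4))
d=q['r']-q['y'];print(np.linalg.norm(d),d/np.linalg.norm(d),np.degrees(np.arctan2(d[1],d[0])))
s=telemetry.read_state();Rt,p=tcp(s);print(Rt.round(2))
a=cv2.imread("pics/wrist0.png");a=cv2.resize(a,(640,480));cv2.imwrite('pics/w0.png',a)
E
```

```text
r [ 0.602 -0.114  0.081] [0.0005 0.0005]
y [ 0.582 -0.263  0.082] [0.0007 0.0007]
grip [ 0.672 -0.034  0.196] [0.0004 0.0004]
spoonbowl [ 0.421 -0.177  0.005] [0.0004 0.0004]
0.15078394240880644 [ 0.13198453  0.99124659 -0.00320551] 82.4156750354726
[[-0.95  0.32 -0.  ]
 [ 0.32  0.95 -0.  ]
 [-0.   -0.   -1.  ]]
```

View pics/w0.png

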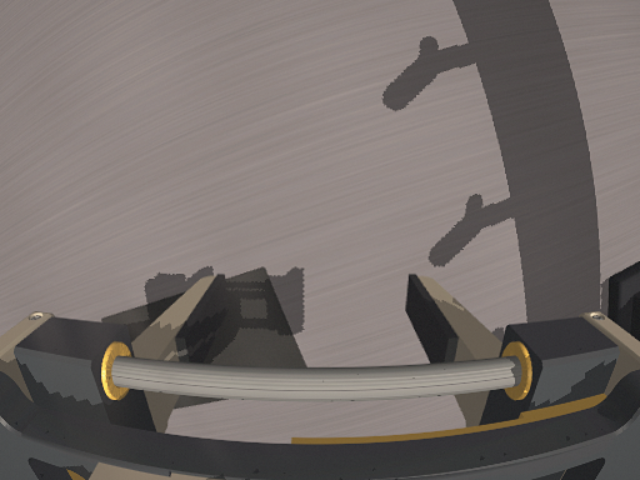

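The wrist view shows the fingers covering the lower half of the picture, with free view upward towards tool +x. The pocket spacing measures 151 mm against the expected 150, so the rack axes are good. Next I move over the board.

```bash
cat >> h.py <<'E'
YD=np.array([.132,.991,0]);YD/=np.linalg.norm(YD);XH=np.array([YD[1],-YD[0],0])
c_,s_=np.cos(.46),np.sin(.46);UP=np.array([0,0,1.])
XD=c_*XH+s_*UP;ZD=-s_*XH+c_*UP
RV=np.c_[-XH,YD,-UP];RD=np.c_[-XD,YD,-ZD]
def rows(targets,s=None):
    Rt,p=tcp(s or telemetry.read_state())
    for q,M in targets:
        w=R.from_matrix(Rt.T@M).as_rotvec(degrees=True)/30;t=Rt.T@(np.array(q)-p)/.2
        print(np.r_[w,t].round(3).tolist(),'mm',round(np.linalg.norm(t)*200),'deg',round(np.linalg.norm(w)*30,1))
E
python3 - <<'E'
from h import *
rows([((.37,.46,.33),RV),((.53,.30,.33),RV)])
E
```

```text
[-0.002, -0.0, -0.377, -1.005, -0.473, -0.139] mm 224 deg 11.3
[-0.002, -0.0, -0.377, -2.021, -0.971, -0.139] mm 449 deg 11.3
```

Call:
{"method": "drive_tool", "body": {
  "motion": [
    [[0,0,-0.19,-0.25,-0.12,-0.1,-1],[0,0,-0.377,-0.5,-0.24,-0.14,-1],[0,0,-0.377,-0.75,-0.36,-0.14,-1],[0,0,-0.377,-1,-0.47,-0.14,-1],[0,0,-0.377,-1,-0.47,-0.14,-1]]
  ]
}}

```text
clock: 0.65
position: [0.3732, 0.4572, 0.3308]
tcp_rot: [-179.9, 0.1, 172.1]
wrist_force: [0.9, -0.3, 0.5]
opening: 0.0917
gripper_force: 0.0
```

```bash
python3 - <<'E'
from h import *
rows([((.45,.32,.33),RV),((.50,.27,.33),RV),((.62,.2,.31),RV)])
E
```

```text
[-0.002, 0.003, -0.012, -0.475, -0.626, 0.006] mm 157 deg 0.4
[-0.002, 0.003, -0.012, -0.757, -0.839, 0.007] mm 226 deg 0.4
[-0.002, 0.003, -0.012, -1.399, -1.103, 0.108] mm 357 deg 0.4
```

Call:
{"method": "drive_tool", "body": {
  "motion": [
    [[0,0,0,-0.25,-0.25,0,-1],[0,0,0,-0.45,-0.45,0,-1],[0,0,0,-0.65,-0.65,0,-1],[0,0,0,-0.85,-0.85,0,-1],[0,0,0,-1,-1,0.1,-1],[0,0,0,-1,-1,0.1,-1],[0,0,0,-1,-1,0.1,-1]]
  ]
}}

```text
clock: 1.35
position: [0.5437, 0.2303, 0.3093]
tcp_rot: [-179.8, -0.0, 171.9]
wrist_force: [-0.8, 0.6, -0.4]
opening: 0.0922
gripper_force: 0.0
```

Call:
{"method": "drive_tool", "body": {
  "motion": [
    [[0,0,0,-0.2,-0.05,0,-1],[0,0,0,-0.4,-0.1,0,-1],[0,0,0,-0.4,-0.1,0,-1],[0,0,0,-0.4,-0.1,0,-1]]
  ]
}}

```text
clock: 1.75
position: [0.6176, 0.2064, 0.3099]
tcp_rot: [-180.0, -0.1, 172.4]
wrist_force: [0.5, 0.7, -0.5]
opening: 0.092
gripper_force: 0.0
```

```bash
python3 - <<'E'
from h import *
s=telemetry.read_state();print(s['position'],s['tcp_rot'])
im=camera('wrist');cv2.imwrite('pics/w1.png',im[:,:,::-1])
for c in('red','yellow','blue'):
  for b in blobs(im,c,60,smin=110)[:3]: print(c,[round(v,1) for v in b[:3]],b[3],plane(ray('wrist',b[:2],s),.03).round(4))
E
```

```text
[0.61757269 0.20642204 0.30993833] [-1.79983248e+02 -8.28600879e-02  1.72376847e+02]
red [23.0, 202.5, 1148.0] (7, 179, 33, 48) [ 0.6124 -0.1676  0.03  ]
red [208.6, 164.6, 909.5] (192, 147, 35, 36) [0.6018 0.1529 0.03  ]
yellow [285.9, 164.6, 891.5] (269, 148, 34, 35) [0.6147 0.2479 0.03  ]
yellow [317.4, 237.4, 331.0] (308, 226, 19, 25) [0.719  0.2806 0.03  ]
blue [210.1, 90.3, 895.0] (193, 73, 35, 35) [0.5114 0.1687 0.03  ]
```

View pics/w1.png

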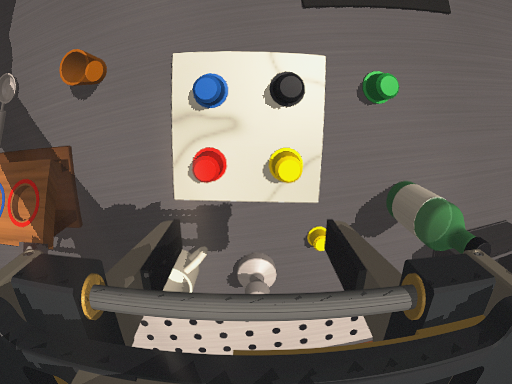

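The wrist view puts red at (209,165), yellow at (286,165) and blue at (210,90) on the board, with the small yellow at (317,237). Red to yellow measures 96 mm, as specified. I'll go above red.

```bash
python3 - <<'E'
from h import *
rows([((.6043,.1506,.19),RV),((.6043,.1506,.114),RV)])
E
```

```text
[0.0, -0.003, 0.002, 0.024, -0.289, 0.601] mm 133 deg 0.1
[0.0, -0.003, 0.002, 0.023, -0.289, 0.981] mm 205 deg 0.1
```

Call:
{"method": "drive_tool", "body": {
  "motion": [
    [[0,0,0,0.01,-0.15,0.2,-1],[0,0,0,0.024,-0.289,0.4,-1],[0,0,0,0.024,-0.289,0.6,-1],[0,0,0,0.024,-0.289,0.6,-1],[0,0,0,0.024,-0.289,0.6,-1]]
  ]
}}

```text
clock: 2.3
position: [0.6048, 0.1515, 0.1914]
tcp_rot: [180.0, -0.0, 172.6]
wrist_force: [0.7, 0.8, 0.6]
opening: 0.0921
gripper_force: 0.0
```

```bash
cat >> h.py <<'E'
def top(im,col,roi=None,amin=200):
    "centre of the bright top disc: brighter class (Otsu) inside the biggest blob near roi"
    bs=blobs(im,col,amin,110,40)
    if roi is not None: bs=sorted(bs,key=lambda b:np.hypot(b[0]-roi[0],b[1]-roi[1]))
    b=bs[0];m=np.zeros(im.shape[:2],np.uint8);cv2.drawContours(m,[b[4]],-1,255,-1)
    v=im.max(2);t,_=cv2.threshold(v[m>0].reshape(-1,1),0,255,cv2.THRESH_OTSU)
    k=((v>t)&(m>0)).astype(np.uint8)*255;k=cv2.morphologyEx(k,cv2.MORPH_OPEN,np.ones((5,5)))
    c=max(cv2.findContours(k,cv2.RETR_EXTERNAL,cv2.CHAIN_APPROX_NONE)[0],key=cv2.contourArea)
    return cv2.fitEllipse(cv2.convexHull(c)),b
E
python3 - <<'E'
from h import *
s=telemetry.read_state();print(s['position'],s['tcp_rot'])
im=camera('wrist');cv2.imwrite('pics/w2.png',im[:,:,::-1])
e,b=top(im,'red',(252,240));print(e,b[:4]);print(plane(ray('wrist',e[0],s),.048))
o=im[120:320,120:400,::-1].copy();o=cv2.resize(o,None,fx=2.5,fy=2.5);cv2.ellipse(o,(((e[0][0]-120)*2.5,(e[0][1]-120)*2.5),(e[1][0]*2.5,e[1][1]*2.5),e[2]),(0,255,0),1);cv2.imwrite('pics/w2c.png',o)
E
```

```text
[0.60483475 0.15146093 0.1913789 ] [ 1.79951384e+02 -3.98050285e-02  1.72550546e+02]
((253.2878875732422, 201.24887084960938), (34.76116943359375, 39.4493522644043), 82.09960174560547) (250.9175681341719, 194.7932075471698, 1987.5, (227, 169, 49, 54))
[0.60085083 0.15242154 0.048     ]
```

View pics/w2c.png

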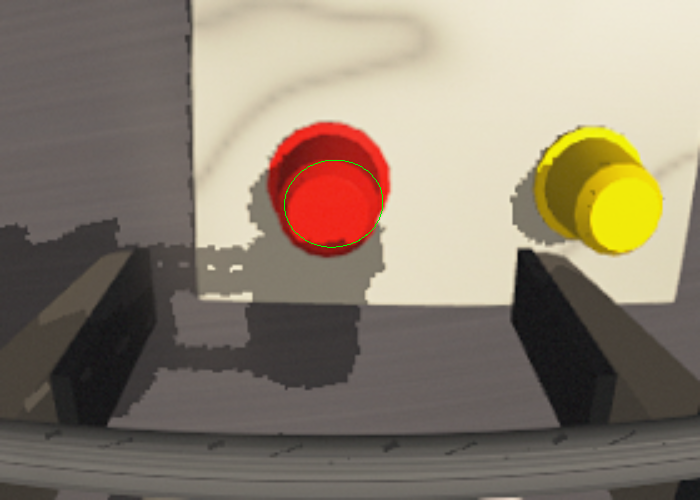

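The close crop shows the red capsule at full-picture pixel (251,202) with its flange circle centred near (252,193). The yellow one is to its right.

```bash
python3 - <<'E'
from h import *
s=telemetry.read_state()
print(plane(ray('wrist',(251.5,202),s),.048),plane(ray('wrist',(252,193),s),.0095))
for x in(.602,.603): rows([((x,.153,.114),RV)])
# predicted pixel of top at grasp, if centred: find tool offset mapping
E
```

```text
[0.60312434 0.15112722 0.048     ] [0.60684504 0.15098345 0.0095    ]
[0.004, 0.004, 0.005, 0.021, 0.004, 0.393] mm 79 deg 0.2
[0.004, 0.004, 0.005, 0.016, 0.004, 0.393] mm 79 deg 0.2
```

Call:
{"method": "drive_tool", "body": {
  "motion": [
    [[0,0,0,0,0,0.19,-1],[0,0,0,0,0,0.34,-1],[0,0,0,0,0,0.385,-1],[0,0,0,0,0,0.385,-1],[0,0,0,0,0,0.385,1],[0,0,0,0,0,0.385,1],[0,0,0,0,0,0.385,1],[0,0,0,0,0,0.385,1],[0,0,0,0,0,0.385,1],[0,0,0,0,0,0.385,1]]
  ],
  "newtons": 12
}}

```text
clock: 3.35
position: [0.6055, 0.1495, 0.1139]
tcp_rot: [180.0, 0.0, 172.4]
wrist_force: [0.8, 0.6, 0.4]
opening: 0.0459
gripper_force: 0.0
```

```bash
python3 - <<'E'
from h import *
s=telemetry.read_state();print(s['position'],s['tcp_rot'],s['opening'],s['gripper_force'])
im=camera('wrist');cv2.imwrite('pics/w3.png',im[:,:,::-1])
e,b=top(im,'red',(252,240));print(e,b[:4]);print(plane(ray('wrist',e[0],s),.048))
o=im[140:300,120:400,::-1].copy();o=cv2.resize(o,None,fx=2.5,fy=2.5);cv2.ellipse(o,(((e[0][0]-120)*2.5,(e[0][1]-140)*2.5),(e[1][0]*2.5,e[1][1]*2.5),e[2]),(0,255,0),1);cv2.imwrite('pics/w3c.png',o)
E
```

```text
[0.60546387 0.14951312 0.11385455] [1.79994949e+02 1.12030066e-02 1.72407090e+02] 0.04593662628969024 0.0
((252.60594177246094, 229.16656494140625), (25.543691635131836, 43.62446594238281), 84.1528091430664) (253.20877322203125, 228.7033308781406, 4073.0, (220, 191, 67, 78))
[0.59261502 0.1511234  0.048     ]
```

View pics/w3c.png

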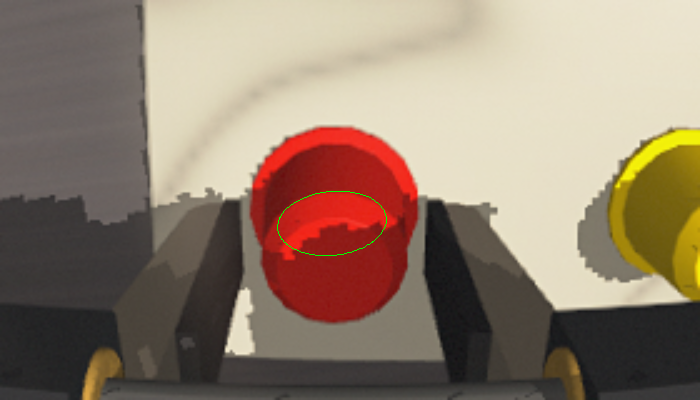

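The crop shows the red capsule between the fingers. The far edge of its top is at full-picture pixel (254,269), and it is not yet gripped, with the opening at 46 mm.

```bash
python3 - <<'E'
from h import *
s=telemetry.read_state();print(s['position'])
for z,r in((.042,.017),(.048,.0145)):
    p=plane(ray('wrist',(253.5,268.8),s),z);print(p-r*XH)
p=plane(ray('wrist',(253.5,140+126/2.5),s),.011);print('flange near edge ctr',p+.023*XH)
p=plane(ray('wrist',(220,219.5),s),.0095);q=plane(ray('wrist',(287,219.5),s),.0095);print((p+q)/2,np.linalg.norm(p-q))
E
```

```text
[0.60540763 0.14952918 0.11376363]
[0.60366794 0.15014401 0.042     ]
[0.60261655 0.15027553 0.048     ]
flange near edge ctr [0.60427829 0.15012221 0.011     ]
[0.60194784 0.15043177 0.0095    ] 0.04487686311868859
```

Call:
{"method": "drive_tool", "body": {
  "motion": [
    [[0,0,0,0,0,0,1],[0,0,0,0,0,0,1],[0,0,0,0,0,0,1],[0,0,0,0,0,0,1]]
  ],
  "newtons": 12
}}

```text
clock: 3.8
position: [0.6054, 0.1495, 0.1136]
tcp_rot: [-180.0, -0.0, 172.4]
wrist_force: [-0.6, -0.4, 0.1]
opening: 0.035
gripper_force: 12.0
```

```bash
python3 - <<'E'
from h import *
rows([((.605,.15,.31),RV),((.60,-.02,.36),RV),((.60,-.19,.36),RV)])
E
```

```text
[-0.0, -0.0, -0.0, 0.002, 0.002, -0.982] mm 196 deg 0.0
[-0.0, -0.0, -0.0, -0.085, -0.844, -1.232] mm 299 deg 0.0
[-0.0, -0.0, -0.0, -0.197, -1.686, -1.232] mm 420 deg 0.0
```

Call:
{"method": "drive_tool", "body": {
  "motion": [
    [[0,0,0,0,0,-0.1,1],[0,0,0,0,0,-0.3,1],[0,0,0,0,-0.1,-0.5,1],[0,0,0,0,-0.25,-0.7,1],[0,0,0,-0.03,-0.45,-0.85,1],[0,0,0,-0.06,-0.65,-0.95,1],[0,0,0,-0.09,-0.84,-1,1],[0,0,0,-0.09,-0.84,-1,1]]
  ]
}}

```text
clock: 4.6
position: [0.6015, -0.0267, 0.3161]
tcp_rot: [-179.9, 0.3, 171.9]
wrist_force: [-0.2, -0.2, 0.6]
opening: 0.0346
gripper_force: 12.0
```

Call:
{"method": "drive_tool", "body": {
  "motion": [
    [[0,0,0,-0.04,-0.2,-0.1,1],[0,0,0,-0.06,-0.4,-0.23,1],[0,0,0,-0.09,-0.6,-0.23,1],[0,0,0,-0.11,-0.84,-0.23,1],[0,0,0,-0.11,-0.84,-0.23,1],[0,0,0,-0.11,-0.84,-0.23,1],[0,0,0,-0.11,-0.84,-0.23,1]]
  ]
}}

```text
clock: 5.3
position: [0.601, -0.1869, 0.3591]
tcp_rot: [179.9, -0.0, 172.5]
wrist_force: [0.2, 0.2, 1.2]
opening: 0.0351
gripper_force: 12.0
```

```bash
python3 - <<'E'
from h import *
s=telemetry.read_state();print(s['position'],s['tcp_rot'],s['opening'],s['gripper_force'],s['wrist_force'])
im=camera('wrist');cv2.imwrite('pics/w4.png',im[:,:,::-1])
for c in('red','yellow','blue','orange'):
  for b in blobs(im,c,60,smin=90)[:5]: print(c,[round(v,1) for v in b[:3]],b[3],plane(ray('wrist',b[:2],s),.081).round(4))
E
```

```text
[ 0.60097465 -0.18690871  0.35914062] [ 1.79929107e+02 -4.52350474e-02  1.72531274e+02] 0.035062929331284805 11.967243028921075 [0.17126751 0.17355639 1.18300387]
red [253.0, 229.2, 3995.5] (219, 191, 69, 79) [ 0.6774 -0.1966  0.081 ]
red [312.0, 165.6, 2102.5] (286, 140, 53, 52) [ 0.6031 -0.1127  0.081 ]
red [77.5, 320.7, 593.5] (60, 303, 36, 38) [ 0.8264 -0.5369  0.081 ]
yellow [191.6, 166.2, 2127.0] (165, 140, 54, 53) [ 0.5842 -0.2614  0.081 ]
yellow [492.1, 147.6, 449.5] (480, 135, 27, 24) [0.6053 0.1879 0.081 ]
yellow [496.4, 201.8, 180.0] (489, 193, 17, 17) [0.6977 0.2091 0.081 ]
yellow [367.5, 45.1, 64.0] (362, 39, 11, 14) [ 0.4571 -0.0231  0.081 ]
blue [251.7, 165.4, 2149.0] (225, 140, 54, 51) [ 0.5935 -0.1871  0.081 ]
blue [457.3, 86.6, 541.5] (444, 74, 29, 26) [0.5124 0.1154 0.081 ]
orange [251.7, 161.6, 15438.5] (155, 112, 195, 105) [ 0.5888 -0.1865  0.081 ]
orange [251.7, 165.4, 1410.0] (230, 145, 44, 42) [ 0.5935 -0.1871  0.081 ]
orange [372.6, 42.5, 1071.5] (351, 24, 43, 36) [ 0.4537 -0.0155  0.081 ]
orange [428.4, 324.0, 483.0] (415, 309, 30, 30) [0.9192 0.0957 0.081 ]
orange [281.6, 346.3, 256.5] (220, 341, 87, 9) [ 0.897  -0.1778  0.081 ]
```

View pics/w4.png

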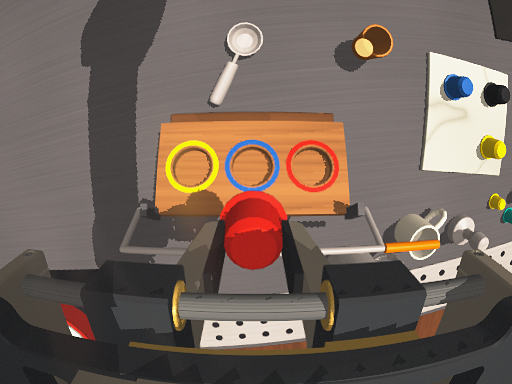

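The picture shows all three rings clear: yellow (192,166), blue (252,165), red (312,166). The keeper is up, with its grip at (412,246), and the red capsule is held at (253,229). Ring spacing measures 149.9 mm.

```bash
sed -i 's/YD=np.array(\[.132,.991,0\])/YD=np.array([.128,.992,0])/' h.py; cat >> h.py <<'E'
PK={'red':np.array([.6031,-.1127,.081]),'blue':np.array([.5935,-.1871,.081]),'yellow':np.array([.5842,-.2614,.081])}
E
python3 - <<'E'
from h import *
s=telemetry.read_state()
side=cv2.imread('pics/side0.png')[:,:,::-1].copy();sc=cv2.imread('pics/scene0.png')[:,:,::-1].copy()
for n,w,sd in(('red',(312,165.6),(307.5,244.3)),('blue',(251.7,165.4),(326.3,260.3)),('yellow',(191.6,166.2),(346.7,277.7))):
    print(n,*tri([ray('wrist',w,s),ray('side',sd)]))
p=PK['red']+.0015*XD
rows([(p+.25*ZD,RD),(p+.150*ZD,RD),(p+.112*ZD,RD),(p+.0925*ZD,RD)])
E
```

```text
red [ 0.60302728 -0.1123294   0.0814021 ] [np.float64(0.0002092626460976335), np.float64(0.00020926264609764467)]
blue [ 0.59405692 -0.18701739  0.08015337] [np.float64(0.0002803078311416464), np.float64(0.00028030783114165136)]
yellow [ 0.58496574 -0.26171699  0.07944691] [np.float64(0.0002908823458746568), np.float64(0.0002908823458748258)]
[0.002, -0.88, -0.003, 0.586, 0.367, 0.269] mm 148 deg 26.4
[0.002, -0.88, -0.003, 0.364, 0.366, 0.717] mm 177 deg 26.4
[0.002, -0.88, -0.003, 0.279, 0.366, 0.887] mm 200 deg 26.4
[0.002, -0.88, -0.003, 0.236, 0.366, 0.974] mm 213 deg 26.4
```

Call:
{"method": "drive_tool", "body": {
  "motion": [
    [[0,-0.25,0,0.2,0.12,0.05,1],[0,-0.5,0,0.4,0.25,0.12,1],[0,-0.75,0,0.55,0.366,0.2,1],[0,-0.88,0,0.586,0.366,0.27,1],[0,-0.88,0,0.5,0.366,0.45,1],[0,-0.88,0,0.41,0.366,0.63,1],[0,-0.88,0,0.364,0.366,0.717,1],[0,-0.88,0,0.364,0.366,0.717,1],[0,-0.88,0,0.364,0.366,0.717,1]]
  ]
}}

```text
clock: 6.25
position: [0.5381, -0.1057, 0.2164]
tcp_rot: [180.0, 26.4, 172.5]
wrist_force: [-0.2, 0.3, -0.2]
opening: 0.035
gripper_force: 12.0
```

```bash
python3 - <<'E'
from h import *
s=telemetry.read_state();print(s['position'],s['tcp_rot'],s['opening'],s['wrist_force'])
Rt,p=tcp(s);print(np.degrees(np.arccos((np.trace(Rt.T@RD)-1)/2)))
im=camera('wrist');cv2.imwrite('pics/w5.png',im[:,:,::-1])
for c in('yellow','blue','red'):
  for b in blobs(im,c,200,smin=90)[:3]:
    r=ray('wrist',b[:2],s);t=((PK['red']-r[0])@ZD)/(r[1]@ZD);print(c,[round(v,1) for v in b[:3]],b[3],(r[0]+t*r[1]).round(4))
q=PK['red']+.0015*XD
rows([(q+.112*ZD,RD),(q+.0925*ZD,RD)])
E
```

```text
[ 0.53812689 -0.10566179  0.21639508] [179.98118574  26.36303171 172.49151629] 0.03496844398534825 [-0.24746196  0.26177718 -0.20602079]
0.14887279472809778
yellow [90.2, 201.6, 3258.5] (60, 167, 62, 71) [ 0.5841 -0.2611  0.0811]
blue [166.0, 201.6, 4384.0] (129, 164, 76, 76) [ 0.5932 -0.1866  0.0808]
blue [502.5, 62.3, 627.5] (491, 42, 21, 41) [0.5082 0.1505 0.0177]
red [254.0, 212.6, 6470.5] (214, 162, 83, 108) [ 0.611  -0.1144  0.085 ]
[-0.002, 0.003, -0.005, 0.003, 0.008, 0.195] mm 39 deg 0.2
[-0.002, 0.003, -0.005, 0.003, 0.008, 0.292] mm 58 deg 0.2
```

View pics/w5.png

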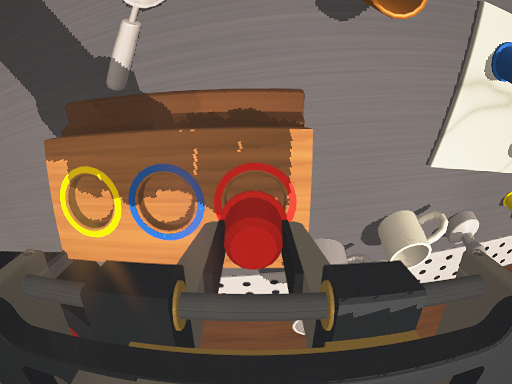

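The picture shows the red ring concentric with the held red capsule at about (254,200). The other rings reproject to within 1 mm of their earlier positions. I'll ease it in.

Call:
{"method": "drive_tool", "body": {
  "motion": [
    [[0,0,0,0.003,0.008,0.1,1],[0,0,0,0.003,0.008,0.195,1],[0,0,0,0.003,0.008,0.215,1],[0,0,0,0.003,0.008,0.23,1],[0,0,0,0.003,0.008,0.245,1],[0,0,0,0.003,0.008,0.26,1],[0,0,0,0.003,0.008,0.26,1]]
  ]
}}

```text
clock: 7.0
position: [0.5613, -0.1074, 0.1709]
tcp_rot: [180.0, 26.5, 172.4]
wrist_force: [0.1, -0.6, -0.3]
opening: 0.0349
gripper_force: 12.0
```

Call:
{"method": "drive_tool", "body": {
  "motion": [
    [[0,0,0,0,0,0.01,1],[0,0,0,0,0,0.02,1],[0,0,0,0,0,0.03,1],[0,0,0,0,0,0.032,1],[0,0,0,0,0,0.032,1]]
  ]
}}

```text
clock: 7.5
position: [0.5637, -0.1081, 0.1661]
tcp_rot: [179.9, 26.6, 172.4]
wrist_force: [-7.5, 1.1, 11.2]
opening: 0.0349
gripper_force: 12.5
```

```bash
cat >> h.py <<'E'
def dk(col):
    s=telemetry.read_state();Rt,p=tcp(s);d=p-PK[col];f=s['wrist_force']
    print('deck x,y,z of TCP mm',[round(1e3*d@a,1) for a in(XD,YD,ZD)],'force xyz',[round(float(f@a),1) for a in(XD,YD,ZD)],s['opening'],s['gripper_force'],s['clock'])
E
python3 - <<'E'
from h import *
dk('red')
E
```

```text
deck x,y,z of TCP mm [np.float64(2.3), np.float64(-0.4), np.float64(93.9)] force xyz [-1.8, 0.1, 13.5] 0.03494670784550612 12.45123258771315 7.5
```

Call:
{"method": "drive_tool", "body": {
  "motion": [
    [[0,0,0,0,0,-0.006,1],[0,0,0,0,0,-0.006,0.1],[0,0,0,0,0,-0.006,-0.08],[0,0,0,0,0,-0.006,-0.08],[0,0,0,0,0,-0.006,-0.08],[0,0,0,0,0,-0.006,-0.08]]
  ]
}}

```text
clock: 8.1
position: [0.563, -0.1083, 0.1647]
tcp_rot: [180.0, 26.4, 172.4]
wrist_force: [-1.2, -0.3, -0.3]
opening: 0.0499
gripper_force: 0.0
```

```bash
python3 - <<'E'
from h import *
dk('red')
s=telemetry.read_state();im=camera('wrist');cv2.imwrite('pics/w6.png',im[:,:,::-1])
for b in blobs(im,'red',200,90,40)[:2]: print([round(v,1) for v in b[:3]],b[3])
E
```

```text
deck x,y,z of TCP mm [np.float64(1.0), np.float64(-0.8), np.float64(92.8)] force xyz [-1.1, -0.4, 0.3] 0.04986115298908057 0.0 8.1
[246.9, 232.1, 6993.5] (189, 180, 119, 113)
```

Call:
{"method": "drive_tool", "body": {
  "motion": [
    [[0,0,0,0,0,-0.1,-0.08],[0,0,0,0,0,-0.3,-0.08],[0,0,0,0,0,-0.55,-0.08],[0,0,0,0,0,-0.55,-0.08],[0,0,0,0,0,-0.55,-0.08]]
  ]
}}

```text
clock: 8.65
position: [0.5149, -0.1011, 0.2647]
tcp_rot: [179.9, 26.6, 172.5]
wrist_force: [-0.4, 0.7, 0.3]
opening: 0.0492
gripper_force: 0.0
```

```bash
python3 - <<'E'
from h import *
s=telemetry.read_state();im=camera('wrist');cv2.imwrite('pics/w7.png',im[:,:,::-1])
sd=camera('side');cv2.imwrite('pics/s7.png',sd[:,:,::-1])
o,d=ray('wrist',(0,0),s)
for c in ('red','blue'):
  for b in blobs(im,c,200,90,40)[:2]:
    r=ray('wrist',b[:2],s);f=lambda h:[round(1e3*float((r[0]+r[1]*(((PK['red']+h*ZD-r[0])@ZD)/(r[1]@ZD))-PK['red'])@a),1) for a in(XD,YD)]
    print(c,[round(v,1) for v in b[:3]],b[3],f(0),f(.026))
print([( [round(v,1) for v in b[:3]],b[3]) for b in blobs(sd,'red',60)[:4]])
rows([((.48,.05,.31),RV),((.512,.167,.25),RV),((.512,.167,.19),RV),((.512,.167,.114),RV)])
a=cv2.resize(im[120:320,100:400,::-1],None,fx=1.6,fy=1.6);b=cv2.resize(sd[220:300,270:400,::-1],None,fx=2.4,fy=2.4)
o=np.zeros((330,800,3),np.uint8);o[:320,:480]=a;o[:192,484:484+312]=b;cv2.imwrite('pics/c7.png',o)
E
```

```text
red [252.6, 184.2, 3444.0] (219, 152, 68, 66) [-0.4, -0.0] [-7.1, 0.0]
red [206.7, 234.7, 206.5] (198, 220, 16, 29) [54.4, -48.7] [42.6, -44.2]
blue [178.7, 184.9, 3096.5] (147, 154, 64, 63) [-0.0, -74.8] [-6.8, -67.9]
blue [480.4, 67.5, 1132.5] (461, 47, 41, 41) [-142.4, 266.5] [-136.2, 242.3]
[([499.8, 282.4, 450.0], (489, 250, 23, 54)), ([307.4, 244.3, 415.5], (295, 234, 26, 22))]
[-0.0, 0.88, -0.005, 0.139, 0.726, -0.33] mm 162 deg 26.4
[-0.0, 0.88, -0.005, 0.199, 1.327, -0.025] mm 268 deg 26.4
[-0.0, 0.88, -0.005, 0.332, 1.327, 0.244] mm 278 deg 26.4
[-0.0, 0.88, -0.005, 0.501, 1.327, 0.584] mm 307 deg 26.4
```

View pics/c7.png

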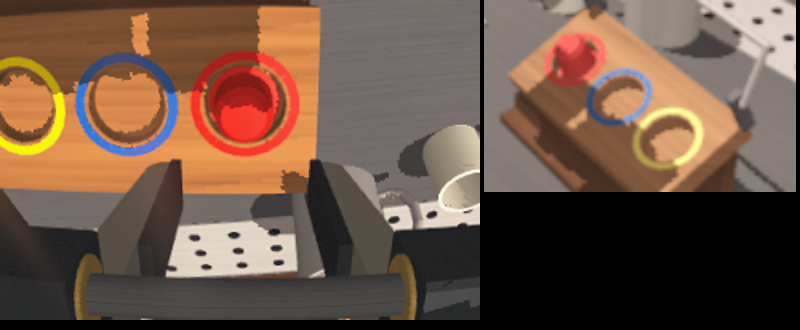

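The picture shows red fully inside its ring, ring unbroken and capsule upright, in both the wrist crop (245,105) and the side crop (575,60). Next is blue.

Call:
{"method": "drive_tool", "body": {
  "motion": [
    [[0,0.22,0,0.03,0.18,-0.08,-0.08],[0,0.44,0,0.07,0.36,-0.16,-0.08],[0,0.66,0,0.1,0.54,-0.25,-0.5],[0,0.88,0,0.139,0.726,-0.33,-1],[0,0.88,0,0.15,0.87,-0.2,-1],[0,0.88,0,0.17,1,-0.1,-1],[0,0.88,0,0.17,1,-0.1,-1]]
  ]
}}

```text
clock: 9.45
position: [0.5016, 0.1049, 0.2621]
tcp_rot: [-179.8, -0.3, 172.7]
wrist_force: [-1.1, 0.3, -0.6]
opening: 0.0878
gripper_force: 0.0
```

```bash
python3 - <<'E'
from h import *
s=telemetry.read_state();print(s['clock'])
rows([((.5115,.1665,.19),RV),((.5115,.1665,.114),RV)])
E
```

```text
9.45
[-0.007, -0.01, 0.002, -0.012, 0.313, 0.36] mm 95 deg 0.4
[-0.007, -0.01, 0.002, -0.014, 0.315, 0.74] mm 161 deg 0.4
```

Call:
{"method": "drive_tool", "body": {
  "motion": [
    [[0,0,0,-0.005,0.16,0.1,-1],[0,0,0,-0.012,0.313,0.2,-1],[0,0,0,-0.012,0.313,0.36,-1],[0,0,0,-0.012,0.313,0.5,-1],[0,0,0,-0.012,0.313,0.65,-1],[0,0,0,-0.012,0.313,0.74,-1],[0,0,0,-0.012,0.313,0.74,-1],[0,0,0,-0.012,0.313,0.74,-1]]
  ]
}}

```text
clock: 10.25
position: [0.513, 0.1621, 0.1179]
tcp_rot: [-180.0, -0.0, 172.3]
wrist_force: [-0.2, 0.5, 0.3]
opening: 0.092
gripper_force: 0.0
```

```bash
python3 - <<'E'
from h import *
s=telemetry.read_state();print(s['position'])
im=camera('wrist');print([([round(v,1) for v in b[:3]],b[3]) for b in blobs(im,'blue',200,110,30)[:2]])
cv2.imwrite('pics/w8.png',im[:,:,::-1])
w3=cv2.imread('pics/w3.png')[:,:,::-1].copy();print([b[3] for b in blobs(w3,'red',200,110,30)[:1]])
E
```

```text
[0.51300472 0.16206702 0.11794474]
[([258.0, 221.8, 3861.5], (225, 185, 66, 76))]
[(220, 191, 67, 78)]
```

```bash
cat >> h.py <<'E'
def centre(bb,s,z0=.008):
    x,y,w,h=bb;u=x+w/2
    a=plane(ray('wrist',(u,y+h),s),z0+.034)-.017*XH;b=plane(ray('wrist',(u,y),s),z0+.003)+.023*XH
    Rt,p=tcp(s);print('far',a.round(4),'near',b.round(4),'tool xy mm',((a-p)@Rt*1e3).round(1)[:2],((b-p)@Rt*1e3).round(1)[:2])
E
python3 - <<'E'
from h import *
s=telemetry.read_state();centre((225,185,66,76),s)
s['position']=np.array([0.60546387,0.14951312,0.11385455]);centre((220,191,67,78),s)
s=telemetry.read_state();rows([((.5113,.1658,.114),RV)],s)
E
```

```text
far [0.5094 0.166  0.042 ] near [0.5104 0.1664 0.011 ] tool xy mm [4.4 3. ] [3.5 3.5]
far [0.6039 0.15   0.042 ] near [0.6048 0.1502 0.011 ] tool xy mm [1.6 0.3] [0.8 0.6]
[0.0, 0.001, -0.011, 0.012, 0.015, 0.023] mm 6 deg 0.3
```

Call:
{"method": "drive_tool", "body": {
  "motion": [
    [[0,0,0,0.014,0.014,0.0,-1],[0,0,0,0.014,0.014,0.02,-1],[0,0,0,0.014,0.014,0.02,1],[0,0,0,0.014,0.014,0.02,1],[0,0,0,0.014,0.014,0.02,1],[0,0,0,0.014,0.014,0.02,1],[0,0,0,0.014,0.014,0.02,1],[0,0,0,0.014,0.014,0.02,1],[0,0,0,0.014,0.014,0.02,1],[0,0,0,0.014,0.014,0.02,1]]
  ],
  "newtons": 12
}}

```text
clock: 11.3
position: [0.5103, 0.1664, 0.1141]
tcp_rot: [180.0, 0.0, 172.4]
wrist_force: [-0.2, -0.5, -1.0]
opening: 0.0347
gripper_force: 12.0
```

```bash
python3 - <<'E'
from h import *
s=telemetry.read_state();print(s['opening'],s['gripper_force'],s['position'])
im=camera('wrist')
for b in blobs(im,'blue',200,110,30)[:1]: print(b[3]);centre(b[3],s)
rows([((.50,.05,.31),RV),((.48,-.05,.33),RV)])
E
```

```text
0.03466782861558813 11.970481375028612 [0.51027899 0.16644905 0.11412574]
(221, 191, 66, 78)
far [0.5089 0.1672 0.042 ] near [0.5097 0.1674 0.011 ] tool xy mm [1.5 0.6] [0.7 0.8]
[-0.0, 0.0, -0.008, -0.026, -0.584, -0.98] mm 228 deg 0.2
[-0.0, 0.0, -0.008, 0.007, -1.093, -1.079] mm 307 deg 0.2
```

Call:
{"method": "drive_tool", "body": {
  "motion": [
    [[0,0,0,0,0,-0.1,1],[0,0,0,0,0,-0.3,1],[0,0,0,0,-0.1,-0.5,1],[0,0,0,0,-0.28,-0.7,1],[0,0,0,-0.01,-0.46,-0.85,1],[0,0,0,0,-0.65,-0.95,1],[0,0,0,0,-0.84,-1,1],[0,0,0,0,-1,-1,1],[0,0,0,0,-1,-1,1]]
  ]
}}

```text
clock: 12.25
position: [0.483, -0.0362, 0.3149]
tcp_rot: [179.9, 0.1, 172.0]
wrist_force: [-0.7, 0.7, 0.3]
opening: 0.0347
gripper_force: 12.0
```

```bash
python3 - <<'E'
from h import *
q=PK['blue']+.0012*XD-.0005*ZD
rows([(q+.25*ZD,RD),(q+.150*ZD,RD),(q+.112*ZD,RD)])
E
```

```text
[-0.003, -0.876, -0.022, -0.104, -0.676, 0.049] mm 137 deg 26.3
[-0.003, -0.876, -0.022, -0.325, -0.674, 0.497] mm 180 deg 26.3
[-0.003, -0.876, -0.022, -0.409, -0.674, 0.667] mm 207 deg 26.3
```

Call:
{"method": "drive_tool", "body": {
  "motion": [
    [[0,-0.22,0,-0.03,-0.17,0,1],[0,-0.44,0,-0.06,-0.34,0,1],[0,-0.66,0,-0.09,-0.52,0.02,1],[0,-0.876,-0.01,-0.104,-0.674,0.05,1],[0,-0.876,-0.015,-0.18,-0.674,0.2,1],[0,-0.876,-0.015,-0.26,-0.674,0.37,1],[0,-0.876,-0.015,-0.325,-0.674,0.497,1],[0,-0.876,-0.015,-0.325,-0.674,0.497,1],[0,-0.876,-0.015,-0.325,-0.674,0.497,1]]
  ]
}}

```text
clock: 13.15
position: [0.5299, -0.1747, 0.2144]
tcp_rot: [-179.8, 26.2, 172.8]
wrist_force: [-1.0, -1.0, 0.4]
opening: 0.0345
gripper_force: 12.0
```

```bash
python3 - <<'E'
from h import *
dk('blue');q=PK['blue']+.0012*XD-.0005*ZD
rows([(q+.112*ZD,RD),(q+.0925*ZD,RD)])
s=telemetry.read_state();im=camera('wrist');cv2.imwrite('pics/w9.png',im[:,:,::-1])
for c in('yellow','red'):
  for b in blobs(im,c,200,smin=90)[:1]:
    r=ray('wrist',b[:2],s);t=((PK['red']-r[0])@ZD)/(r[1]@ZD);print(c,[round(v,1) for v in b[:3]],b[3],(r[0]+t*r[1]).round(4))
E
```

```text
deck x,y,z of TCP mm [np.float64(1.2), np.float64(4.2), np.float64(148.3)] force xyz [-0.6, -1.2, 0.8] 0.03450159143469679 11.967883460456505 13.15
[-0.002, -0.006, 0.006, -0.0, -0.021, 0.184] mm 37 deg 0.3
[-0.002, -0.006, 0.006, -0.001, -0.021, 0.281] mm 56 deg 0.3
yellow [159.3, 203.4, 4447.5] (122, 165, 76, 77) [ 0.5841 -0.261   0.0811]
red [337.7, 203.1, 4496.0] (300, 165, 77, 77) [ 0.6025 -0.1131  0.0807]
```

Call:
{"method": "drive_tool", "body": {
  "motion": [
    [[0,0,0,0,-0.021,0.08,1],[0,0,0,0,-0.021,0.17,1],[0,0,0,0,-0.021,0.17,1],[0,0,0,0,-0.021,0.17,1]]
  ]
}}

```text
clock: 13.6
position: [0.545, -0.1799, 0.1859]
tcp_rot: [-179.9, 26.4, 172.9]
wrist_force: [0.6, -0.1, -0.7]
opening: 0.0348
gripper_force: 12.0
```

```bash
python3 - <<'E'
from h import *
dk('blue');q=PK['blue']+.0012*XD-.0005*ZD
rows([(q+.104*ZD,RD),(q+.0935*ZD,RD)])
E
```

```text
deck x,y,z of TCP mm [np.float64(2.7), np.float64(1.0), np.float64(115.7)] force xyz [0.3, -0.0, -0.9] 0.03476514785914528 11.96791661917814 13.6
[0.0, 0.001, 0.008, 0.007, -0.005, 0.061] mm 12 deg 0.3
[0.0, 0.001, 0.008, 0.007, -0.005, 0.114] mm 23 deg 0.3
```

Call:
{"method": "drive_tool", "body": {
  "motion": [
    [[0,0,0.008,0.007,-0.005,0.02,1],[0,0,0.008,0.007,-0.005,0.04,1],[0,0,0.008,0.007,-0.005,0.06,1],[0,0,0.008,0.007,-0.005,0.075,1],[0,0,0.008,0.007,-0.005,0.09,1],[0,0,0.008,0.007,-0.005,0.1,1],[0,0,0.008,0.007,-0.005,0.108,1],[0,0,0.008,0.007,-0.005,0.108,1]]
  ]
}}

```text
clock: 14.4
position: [0.5527, -0.1824, 0.1651]
tcp_rot: [179.9, 26.3, 172.6]
wrist_force: [-8.6, 1.3, 12.6]
opening: 0.0348
gripper_force: 12.5
```

```bash
python3 - <<'E'
from h import *
dk('blue')
E
```

```text
deck x,y,z of TCP mm [np.float64(0.5), np.float64(-0.5), np.float64(93.6)] force xyz [-2.2, 0.2, 15.1] 0.03483932108304808 12.468045085042831 14.4
```

Call:
{"method": "drive_tool", "body": {
  "motion": [
    [[0,0,0,0,0,-0.006,1],[0,0,0,0,0,-0.006,0.1],[0,0,0,0,0,-0.006,-0.08],[0,0,0,0,0,-0.006,-0.08],[0,0,0,0,0,-0.006,-0.08],[0,0,0,0,0,-0.006,-0.08]]
  ]
}}

```text
clock: 15.0
position: [0.5525, -0.1821, 0.1652]
tcp_rot: [-180.0, 26.3, 172.6]
wrist_force: [0.3, 0.0, 0.3]
opening: 0.0496
gripper_force: 0.0
```

Call:
{"method": "drive_tool", "body": {
  "motion": [
    [[0,0,0,0,0,-0.1,-0.08],[0,0,0,0,0,-0.3,-0.08],[0,0,0,0,0,-0.55,-0.08],[0,0,0,0,0,-0.75,-0.08],[0,0,0,0,0,-0.75,-0.08],[0,0,0,0,0,-0.75,-0.08]]
  ]
}}

```text
clock: 15.6
position: [0.4869, -0.1729, 0.3012]
tcp_rot: [179.8, 26.5, 172.6]
wrist_force: [0.4, 0.1, -0.3]
opening: 0.0498
gripper_force: 0.0
```

```bash
cat >> h.py <<'E'
def chk(im,s,cols):
    for c in cols:
        for b in blobs(im,c,200,90,40)[:2]:
            r=ray('wrist',b[:2],s);x=r[0]+r[1]*(((PK['red']-r[0])@ZD)/(r[1]@ZD))-PK[c];print(c,b[2],b[3],'ring offset mm',[round(1e3*float(x@a),1) for a in(XD,YD)])
E
python3 - <<'E'
from h import *
s=telemetry.read_state();im=camera('wrist');cv2.imwrite('pics/w10.png',im[:,:,::-1]);chk(im,s,('red','blue','yellow'))
sd=camera('side');cv2.imwrite('pics/s10.png',sd[:,:,::-1])
for c in('red','blue'):print([([round(v,1) for v in b[:3]],b[3]) for b in blobs(sd,c,60)[:4]])
print(s['position'],s['clock']);rows([((.52,-.08,.33),RV),((.6165,.2475,.25),RV)])
E
```

```text
red 2490.0 (289, 148, 58, 57) ring offset mm [-0.2, -0.3]
blue 2600.0 (223, 148, 59, 57) ring offset mm [-0.1, -0.1]
yellow 2519.0 (158, 149, 58, 57) ring offset mm [0.4, 0.1]
[([499.8, 282.3, 451.0], (489, 250, 23, 54)), ([307.4, 244.2, 411.0], (295, 234, 26, 22))]
[([325.4, 260.5, 171.5], (315, 250, 20, 19))]
[ 0.48689619 -0.1729222   0.30118476] 15.6
[0.002, 0.876, 0.001, -0.162, 0.482, -0.089] mm 103 deg 26.3
[0.002, 0.876, 0.001, -0.227, 2.167, 0.391] mm 443 deg 26.3
```

```bash
python3 - <<'E'
from h import *
print('bottle',*[plane(ray('scene',p),0.0).round(3) for p in((343,331),(370,331),(356,338))],'side',*[plane(ray('side',p),0).round(3) for p in((211,186),(228,186),(219,188))])
print('cap',tri([ray('scene',(369.5,283)),ray('side',(216,136))]))
E
```

```text
bottle [0.713 0.412 0.   ] [0.672 0.454 0.   ] [0.707 0.441 0.   ] side [0.659 0.423 0.   ] [0.703 0.386 0.   ] [0.672 0.394 0.   ]
cap (array([0.69081342, 0.42030737, 0.17366905]), [np.float64(0.0013709135506189266), np.float64(0.0013709135506189398)])
```

Call:
{"method": "drive_tool", "body": {
  "motion": [
    [[0,0.22,0,-0.04,0.12,-0.03,-0.08],[0,0.44,0,-0.08,0.3,-0.06,-0.08],[0,0.66,0,-0.12,0.5,-0.09,-0.08],[0,0.876,0,-0.15,0.7,-0.09,-0.5],[0,0.876,0,-0.18,0.85,-0.05,-1],[0,0.876,0,-0.2,1,0,-1],[0,0.876,0,-0.2,1,0,-1],[0,0.876,0,-0.2,1,0,-1]]
  ]
}}

```text
clock: 16.5
position: [0.5477, 0.02, 0.3158]
tcp_rot: [-179.9, -0.2, 172.7]
wrist_force: [0.5, -0.0, -0.7]
opening: 0.0874
gripper_force: 0.0
```

```bash
python3 - <<'E'
from h import *
s=telemetry.read_state();print(s['position'],s['clock']);rows([((.618,.2485,.25),RV),((.618,.2485,.116),RV)])
E
```

```text
[0.54770754 0.02004607 0.31580787] 16.5
[-0.004, -0.005, 0.0, -0.204, 1.178, 0.326] mm 248 deg 0.2
[-0.004, -0.005, 0.0, -0.205, 1.18, 0.996] mm 312 deg 0.2
```

Call:
{"method": "drive_tool", "body": {
  "motion": [
    [[0,0,0,-0.04,0.2,0.05,-1],[0,0,0,-0.08,0.4,0.1,-1],[0,0,0,-0.12,0.6,0.18,-1],[0,0,0,-0.16,0.8,0.25,-1],[0,0,0,-0.204,0.98,0.3,-1],[0,0,0,-0.204,0.98,0.3,-1],[0,0,0,-0.204,0.98,0.3,-1]]
  ]
}}

```text
clock: 17.2
position: [0.6135, 0.2078, 0.2567]
tcp_rot: [-179.9, -0.1, 172.6]
wrist_force: [-0.2, -1.1, 0.1]
opening: 0.092
gripper_force: 0.0
```

```bash
python3 - <<'E'
from h import *
s=telemetry.read_state();print(s['position'],s['clock']);rows([((.618,.2485,.25),RV),((.618,.2485,.116),RV)])
E
```

```text
[0.61351602 0.20776213 0.25674776] 17.2
[-0.003, -0.002, -0.003, 0.004, 0.205, 0.033] mm 42 deg 0.1
[-0.003, -0.002, -0.003, 0.003, 0.206, 0.703] mm 147 deg 0.1
```

Call:
{"method": "drive_tool", "body": {
  "motion": [
    [[0,0,0,0.003,0.12,0.03,-1],[0,0,0,0.003,0.206,0.06,-1],[0,0,0,0.003,0.206,0.2,-1],[0,0,0,0.003,0.206,0.4,-1],[0,0,0,0.003,0.206,0.6,-1],[0,0,0,0.003,0.206,0.69,-1],[0,0,0,0.003,0.206,0.69,-1],[0,0,0,0.003,0.206,0.69,-1]]
  ]
}}

```text
clock: 18.0
position: [0.619, 0.2502, 0.1207]
tcp_rot: [180.0, 0.1, 172.6]
wrist_force: [0.5, 0.1, 0.3]
opening: 0.0919
gripper_force: 0.0
```

```bash
python3 - <<'E'
from h import *
s=telemetry.read_state();print(s['position'],s['clock'])
im=camera('wrist');cv2.imwrite('pics/w11.png',im[:,:,::-1])
for b in blobs(im,'yellow',400,90,30)[:2]: print(b[2],b[3]);centre(b[3],s)
E
```

```text
[0.61900687 0.25020232 0.12074748] 18.0
3752.0 (219, 188, 66, 76)
far [0.618  0.2498 0.042 ] near [0.6182 0.2498 0.011 ] tool xy mm [ 1.1 -0.5] [ 0.9 -0.5]
839.0 (292, 319, 36, 30)
far [0.7   0.283 0.042] near [0.7358 0.2828 0.011 ] tool xy mm [-76.   42.9] [-111.5   47.3]
```

Call:
{"method": "drive_tool", "body": {
  "motion": [
    [[0,0,0,0,-0.002,0.034,-1],[0,0,0,0,-0.002,0.034,-1],[0,0,0,0,-0.002,0.034,1],[0,0,0,0,-0.002,0.034,1],[0,0,0,0,-0.002,0.034,1],[0,0,0,0,-0.002,0.034,1],[0,0,0,0,-0.002,0.034,1],[0,0,0,0,-0.002,0.034,1],[0,0,0,0,-0.002,0.034,1],[0,0,0,0,-0.002,0.034,1]]
  ],
  "newtons": 12
}}

```text
clock: 19.05
position: [0.618, 0.2499, 0.1127]
tcp_rot: [180.0, -0.0, 172.6]
wrist_force: [0.2, 0.1, 0.2]
opening: 0.0352
gripper_force: 12.0
```

```bash
python3 - <<'E'
from h import *
s=telemetry.read_state();print(s['opening'],s['gripper_force'],s['position'])
im=camera('wrist')
for b in blobs(im,'yellow',400,90,30)[:1]: print(b[3]);centre(b[3],s)
rows([((.60,.1,.33),RV),((.54,-.1,.33),RV)])
E
```

```text
0.03517522523473488 11.973067726939917 [0.61803954 0.24985108 0.11272627]
(220, 193, 67, 79)
far [0.6179 0.2502 0.042 ] near [0.6183 0.2503 0.011 ] tool xy mm [0.2 0.4] [-0.2  0.4]
[0.0, -0.0, -0.001, -0.007, -0.755, -1.086] mm 265 deg 0.0
[0.0, -0.0, -0.001, 0.163, -1.785, -1.086] mm 419 deg 0.0
```

Call:
{"method": "drive_tool", "body": {
  "motion": [
    [[0,0,0,0,0,-0.1,1],[0,0,0,0,0,-0.3,1],[0,0,0,0,-0.1,-0.5,1],[0,0,0,0,-0.28,-0.7,1],[0,0,0,0,-0.46,-0.85,1],[0,0,0,0.02,-0.65,-0.95,1],[0,0,0,0.04,-0.84,-1,1],[0,0,0,0.06,-1,-1,1],[0,0,0,0.06,-1,-1,1]]
  ]
}}

```text
clock: 20.0
position: [0.5796, 0.047, 0.3153]
tcp_rot: [179.9, 0.1, 172.1]
wrist_force: [0.3, -0.4, -0.6]
opening: 0.0353
gripper_force: 12.0
```

Call:
{"method": "drive_tool", "body": {
  "motion": [
    [[0,0,0,0.03,-0.22,-0.03,1],[0,0,0,0.06,-0.44,-0.06,1],[0,0,0,0.09,-0.66,-0.08,1],[0,0,0,0.12,-0.88,-0.08,1],[0,0,0,0.12,-1,-0.08,1],[0,0,0,0.12,-1,-0.08,1],[0,0,0,0.12,-1,-0.08,1]]
  ]
}}

```text
clock: 20.7
position: [0.5313, -0.1419, 0.3294]
tcp_rot: [179.9, 0.0, 172.6]
wrist_force: [-0.4, 1.0, 0.4]
opening: 0.0347
gripper_force: 12.0
```

```bash
python3 - <<'E'
from h import *
q=PK['yellow']-.0005*ZD
print(telemetry.read_state()['clock'],telemetry.read_state()['position']);rows([(q+.25*ZD,RD),(q+.150*ZD,RD),(q+.112*ZD,RD)])
E
```

```text
20.7 [ 0.53127176 -0.14191164  0.32935574]
[0.002, -0.877, -0.002, 0.214, -0.559, 0.123] mm 122 deg 26.3
[0.002, -0.877, -0.002, -0.007, -0.559, 0.571] mm 160 deg 26.3
[0.002, -0.877, -0.002, -0.091, -0.559, 0.742] mm 187 deg 26.3
```

Call:
{"method": "drive_tool", "body": {
  "motion": [
    [[0,-0.22,0,0.05,-0.15,0.03,1],[0,-0.44,0,0.1,-0.3,0.06,1],[0,-0.66,0,0.16,-0.45,0.09,1],[0,-0.877,0,0.214,-0.559,0.12,1],[0,-0.877,0,0.14,-0.559,0.27,1],[0,-0.877,0,0.06,-0.559,0.43,1],[0,-0.877,0,-0.007,-0.559,0.571,1],[0,-0.877,0,-0.007,-0.559,0.571,1],[0,-0.877,0,-0.007,-0.559,0.571,1],[0,-0.877,0,-0.007,-0.559,0.571,1]]
  ]
}}

```text
clock: 21.7
position: [0.5185, -0.253, 0.216]
tcp_rot: [-180.0, 26.4, 172.7]
wrist_force: [0.0, 0.1, 0.3]
opening: 0.0349
gripper_force: 12.0
```

```bash
python3 - <<'E'
from h import *
dk('yellow');q=PK['yellow']-.0005*ZD
rows([(q+.112*ZD,RD),(q+.0925*ZD,RD)])
s=telemetry.read_state();im=camera('wrist');chk(im,s,('red','blue'))
E
```

```text
deck x,y,z of TCP mm [np.float64(0.6), np.float64(-0.1), np.float64(150.3)] force xyz [0.2, 0.1, 0.3] 0.03485326401782522 11.968866829702165 21.7
[0.0, 0.002, 0.001, 0.003, 0.001, 0.194] mm 39 deg 0.1
[0.0, 0.002, 0.001, 0.003, 0.001, 0.292] mm 58 deg 0.1
red 3222.5 (387, 166, 61, 71) ring offset mm [-0.2, -0.4]
red 500.0 (64, 313, 32, 28) ring offset mm [155.6, -355.5]
blue 1214.0 (315, 176, 55, 54) ring offset mm [-5.2, -5.4]
```

Call:
{"method": "drive_tool", "body": {
  "motion": [
    [[0,0,0,0.003,0,0.1,1],[0,0,0,0.003,0,0.19,1],[0,0,0,0.003,0,0.21,1],[0,0,0,0.003,0,0.23,1],[0,0,0,0.003,0,0.245,1],[0,0,0,0.003,0,0.26,1],[0,0,0,0.003,0,0.275,1],[0,0,0,0.003,0,0.285,1],[0,0,0,0.003,0,0.285,1]]
  ]
}}

```text
clock: 22.65
position: [0.5425, -0.2566, 0.1641]
tcp_rot: [179.9, 26.4, 172.6]
wrist_force: [-5.8, 3.1, 8.6]
opening: 0.0348
gripper_force: 12.3
```

```bash
python3 - <<'E'
from h import *
dk('yellow')
E
```

```text
deck x,y,z of TCP mm [np.float64(-0.7), np.float64(-0.5), np.float64(93.1)] force xyz [-1.7, 2.3, 10.4] 0.03476308563186796 12.316031735826982 22.65
```

Call:
{"method": "drive_tool", "body": {
  "motion": [
    [[0,0,0,0,0.001,0.004,1],[0,0,0,0,0.001,0.004,1]]
  ]
}}

```text
clock: 22.85
position: [0.5427, -0.2566, 0.1638]
tcp_rot: [180.0, 26.4, 172.6]
wrist_force: [-9.1, 2.9, 14.8]
opening: 0.0348
gripper_force: 12.5
```

```bash
python3 - <<'E'
from h import *
dk('yellow')
E
```

```text
deck x,y,z of TCP mm [np.float64(-0.6), np.float64(-0.5), np.float64(92.8)] force xyz [-1.8, 1.7, 17.4] 0.03481751574675275 12.525649119343143 22.85
```

Call:
{"method": "drive_tool", "body": {
  "motion": [
    [[0,0,0,0,0,-0.007,1],[0,0,0,0,0,-0.007,0.1],[0,0,0,0,0,-0.007,-0.08],[0,0,0,0,0,-0.007,-0.08],[0,0,0,0,0,-0.007,-0.08],[0,0,0,0,0,-0.007,-0.08]]
  ]
}}

```text
clock: 23.45
position: [0.5424, -0.2562, 0.1635]
tcp_rot: [180.0, 26.3, 172.6]
wrist_force: [-0.5, 0.1, 0.9]
opening: 0.0495
gripper_force: 0.0
```

Call:
{"method": "drive_tool", "body": {
  "motion": [
    [[0,0,0,0,0,-0.1,-0.08],[0,0,0,0,0,-0.3,-0.08],[0,0,0,0,0,-0.55,-0.08],[0,0,0,0,0,-0.75,-0.08],[0,0,0,0,0,-0.75,-0.08],[0,0,0,0,0,-0.75,-0.08]]
  ]
}}

```text
clock: 24.05
position: [0.4768, -0.2471, 0.299]
tcp_rot: [179.9, 26.5, 172.7]
wrist_force: [0.3, -0.4, -0.1]
opening: 0.0496
gripper_force: 0.0
```

```bash
python3 - <<'E'
from h import *
dk('yellow')
s=telemetry.read_state();im=camera('wrist');cv2.imwrite('pics/w12.png',im[:,:,::-1]);chk(im,s,('red','blue','yellow'))
sd=camera('side');sc=camera('scene');cv2.imwrite('pics/s12.png',sd[:,:,::-1]);cv2.imwrite('pics/c12.png',sc[:,:,::-1])
# bright top discs -> height by triangulating wrist top centre & side not needed; use top disc offset at 26mm
hsv=cv2.cvtColor(im,cv2.COLOR_RGB2HSV)
for c in('red','blue','yellow'):
    b=blobs(im,c,200,90,40)[0];m=np.zeros(im.shape[:2],np.uint8);cv2.drawContours(m,[b[4]],-1,255,-1)
    k=np.zeros_like(m)
    for lo,hi in HUE[c]: k|=cv2.inRange(hsv,(lo,90,40),(hi,255,255))
    k&=cv2.erode(m,np.ones((15,15)))
    q=max(cv2.findContours(k,cv2.RETR_EXTERNAL,cv2.CHAIN_APPROX_NONE)[0],key=cv2.contourArea)
    x,y,w,h=cv2.boundingRect(q);u=x+w/2
    out=[]
    for px,hh,off in(((u,y+h),.020,-.017),):
        r=ray('wrist',px,s);X=r[0]+r[1]*(((PK[c]+hh*ZD-r[0])@ZD)/(r[1]@ZD))-PK[c];out.append([round(1e3*float(X@XD+off),1),round(1e3*float(X@YD),1)])
    print(c,(x,y,w,h),cv2.contourArea(q),out)
E
```

```text
deck x,y,z of TCP mm [np.float64(-0.3), np.float64(0.5), np.float64(243.4)] force xyz [0.3, -0.3, -0.2] 0.049567264299309924 0.0 24.05
red 2086.0 (353, 151, 51, 55) ring offset mm [-0.1, -0.1]
blue 1098.5 (298, 158, 40, 39) ring offset mm [-0.4, -1.2]
yellow 2782.0 (222, 148, 61, 60) ring offset mm [0.1, 0.0]
red (361, 160, 35, 38) 827.5 [[1.2, -6.3]]
blue (306, 167, 16, 16) 92.5 [[-16.0, -8.9]]
yellow (233, 157, 39, 41) 1120.5 [[0.4, 0.2]]
```

```bash
cat > g.py <<'E'
from h import *
HUE['o']=[(8,19)]
def grip(im,box,v=170,sm=200):
    x0,y0,x1,y1=box
    for b in blobs(im[y0:y1,x0:x1].copy(),'o',10,sm,v)[:2]: print([round(t,1) for t in (b[0]+x0,b[1]+y0,b[2])],(b[3][0]+x0,b[3][1]+y0,*b[3][2:]))
E
python3 - <<'E'
from g import *
L=lambda n:cv2.imread(f'pics/{n}.png')[:,:,::-1].copy()
grip(L('w4'),(380,235,450,260));print();grip(L('side0'),(290,172,325,195));print();grip(L('scene0'),(200,145,235,178));print();grip(L('s12'),(290,172,325,195));print();grip(L('c12'),(200,145,235,178))
s=telemetry.read_state();print(s['qpos'].round(1),s['clock'])
E
```

```text
[411.8, 245.2, 243.5] (386, 240, 54, 13)


[212.4, 158.6, 12.5] (207, 154, 12, 11)


[210.8, 157.3, 10.0] (207, 154, 10, 10)
[ -7.6   8.8  39.2 123.9 -33.6  28.7 139.6] 24.2
```

```bash
cat >> g.py <<'E'
H0=PK['red']+.060*XD+.034*ZD
def fit(G):
    d=G-H0;x,y,z=[float(d@a)*1e3 for a in(XD,YD,ZD)];print('rel hinge',np.round([x,y,z],1),'r',round(np.hypot(x,z),1),'q',round(np.arctan2(z,-x),3))
E
python3 - <<'E'
from g import *
s={'position':[0.60097465,-0.18690871,0.35914062],'tcp_rot':[179.929107,-0.045235,172.531274]}
rs=[ray('wrist',(411.8,245.2),s),ray('side',(308,183.7)),ray('scene',(215.6,161.6))]
for k in((0,1,2),(0,1),(1,2)):
    G,e=tri([rs[i] for i in k]);print(G.round(4),np.round(e,4));fit(G)
RG=np.c_[YD,XH,-UP];Y=.086
for q in(2.37,2.0,1.6,1.2,.8,.4,0): print(q,(H0+Y*YD+.06*(-np.cos(q)*XD+np.sin(q)*ZD)).round(4))
rows([((.55,-.10,.38),RG),((.67,-.032,.38),RG)])
E
```

```text
[ 0.672  -0.0337  0.1956] [0.0007 0.0007 0.    ]
rel hinge [43.  87.2 42.8] r 60.7 q 2.358
[ 0.672  -0.0337  0.1955] [0.0007 0.0007]
rel hinge [43.  87.2 42.8] r 60.7 q 2.359
[ 0.6722 -0.0339  0.1956] [0.0004 0.0004]
rel hinge [43.2 87.  42.7] r 60.8 q 2.362
2.37 [ 0.6723 -0.0349  0.1947]
2.0 [ 0.6506 -0.0321  0.1981]
1.6 [ 0.6276 -0.0291  0.1926]
1.2 [ 0.6085 -0.0267  0.1786]
0.8 [ 0.5964 -0.0251  0.1581]
0.4 [ 0.5931 -0.0247  0.1345]
0 [ 0.5991 -0.0255  0.1115]
[0.685, 0.684, 2.943, -0.427, 0.777, -0.254] mm 184 deg 93.0
[0.685, 0.684, 2.943, -0.922, 1.191, -0.01] mm 301 deg 93.0
```

```bash
python3 - <<'E'
from g import *
rows([((.52,-.13,.37),RV)])
E
```

```text
[0.001, 0.872, 0.0, -0.288, 0.609, -0.266] mm 145 deg 26.2
```

Call:
{"method": "drive_tool", "body": {
  "motion": [
    [[0,0.22,0,-0.08,0.15,-0.07,-0.08],[0,0.44,0,-0.15,0.3,-0.14,-0.08],[0,0.66,0,-0.22,0.45,-0.2,-0.08],[0,0.872,0,-0.288,0.61,-0.266,-0.08],[0,0.872,0.25,-0.288,0.61,-0.266,-0.08],[0,0.872,0.25,-0.288,0.61,-0.266,-0.08]]
  ]
}}

```text
clock: 24.8
position: [0.5207, -0.1297, 0.3698]
tcp_rot: [178.4, -0.1, 165.4]
wrist_force: [-0.1, -0.2, 0.4]
opening: 0.0497
gripper_force: 0.0
```

Call:
{"method": "drive_tool", "body": {
  "motion": [
    [[0,0,0.25,0,0.05,0,-0.08],[0,0,0.5,0,0.1,0,-0.08],[0,0,0.75,0,0.15,0,-0.08],[0,0,1,0,0.2,0,-0.08],[0,0,1,0,0.2,0,-0.08]]
  ]
}}

```text
clock: 25.3
position: [0.5296, -0.0912, 0.3712]
tcp_rot: [178.6, -0.9, 135.5]
wrist_force: [-0.8, -0.7, -0.0]
opening: 0.0497
gripper_force: 0.0
```

Call:
{"method": "drive_tool", "body": {
  "motion": [
    [[0,0,0.25,0,0,0,-0.08],[0,0,0.5,0,0,0,-0.08],[0,0,0.75,0,0,0,-0.08],[0,0,1,0,0,0,-0.08],[0,0,1,0,0,0,-0.08]]
  ]
}}

```text
clock: 25.8
position: [0.5293, -0.0928, 0.3718]
tcp_rot: [179.2, -1.4, 105.5]
wrist_force: [0.1, 0.1, -0.1]
opening: 0.0496
gripper_force: 0.0
```

```bash
cat >>g.py <<'E'
RG=np.c_[YD,XH,-UP]
def P(q,y=.086): return H0+y*YD+.06*(-np.cos(q)*XD+np.sin(q)*ZD)+.069*UP
E
python3 - <<'E'
from g import *
s=telemetry.read_state();print(s['qpos'].round(1),s['position'],s['tcp_rot'],s['clock'])
rows([(P(2.36)+[0,0,.11],RG)],s)
E
```

```text
[-37.   15.4  53.5 105.7 -15.4  65.8  37.4] [ 0.52933785 -0.09280028  0.37177894] [179.23538877  -1.43979683 105.51397077] 25.8
[0.016, -0.052, 0.762, 0.089, 0.763, 0.002] mm 154 deg 22.9
```

Call:
{"method": "drive_tool", "body": {
  "motion": [
    [[0,0,0.25,0.02,0.2,0,-0.2],[0.016,-0.052,0.5,0.05,0.4,0,-0.2],[0.016,-0.052,0.762,0.089,0.6,0,-0.2],[0.016,-0.052,0.762,0.089,0.763,0,-0.2],[0.016,-0.052,0.762,0.089,0.763,0,-0.2],[0.016,-0.052,0.762,0.089,0.763,0,-0.2]]
  ]
}}

```text
clock: 26.4
position: [0.672, -0.0353, 0.3741]
tcp_rot: [-179.9, 0.0, 82.7]
wrist_force: [0.5, 0.1, 0.4]
opening: 0.0553
gripper_force: 0.0
```

```bash
python3 - <<'E'
from g import *
s=telemetry.read_state();print(s['qpos'].round(1),s['position'],s['tcp_rot'],s['clock'])
rows([(P(2.36)+[0,0,.11],RG),(P(2.36),RG)],s)
im=camera('wrist');cv2.imwrite('pics/w13.png',im[:,:,::-1])
for sm,v in((200,170),(150,120)): grip(im,(150,100,350,280),v,sm)
E
```

```text
[-34.6  33.2  53.5  86.3 -27.2  74.4  14.5] [ 0.67195013 -0.03532062  0.37406099] [-1.79934019e+02  3.05111689e-02  8.26986624e+01] 26.4
[-0.002, 0.001, 0.002, 0.002, -0.002, 0.001] mm 1 deg 0.1
[-0.002, 0.001, 0.002, 0.003, -0.001, 0.551] mm 110 deg 0.1
[251.9, 190.4, 610.0] (247, 157, 11, 71)
[197.5, 208.1, 889.5] (175, 195, 70, 40)
[232.8, 247.3, 753.0] (208, 221, 41, 50)
```

Call:
{"method": "drive_tool", "body": {
  "motion": [
    [[0,0,0,0,0,0.2,-0.2],[0,0,0,0,0,0.4,-0.2],[0,0,0,0,0,0.55,-0.2],[0,0,0,0,0,0.55,-0.2],[0,0,0,0,0,0.55,1],[0,0,0,0,0,0.55,1],[0,0,0,0,0,0.55,1],[0,0,0,0,0,0.55,1],[0,0,0,0,0,0.55,1],[0,0,0,0,0,0.55,1]]
  ],
  "newtons": 10
}}

```text
clock: 27.45
position: [0.6724, -0.0338, 0.2655]
tcp_rot: [180.0, -0.1, 82.5]
wrist_force: [-0.2, 0.4, -0.7]
opening: 0.0097
gripper_force: 10.4
```

```bash
python3 - <<'E'
from g import *
s=telemetry.read_state();print(s['position'],s['opening'],s['gripper_force'],s['wrist_force'],s['clock'])
rows([(P(q),RG) for q in(2.36,2.2,2.0,1.8,1.6,1.4,1.2,1.0,.8,.6,.4,.2,.0)],s)
E
```

```text
[ 0.67235468 -0.03378018  0.2655313 ] 0.00965749337536428 10.39765790104866 [-0.22248688  0.36822285 -0.68771647] 27.45
[0.001, -0.003, -0.004, -0.006, -0.003, 0.008] mm 2 deg 0.1
[0.001, -0.003, -0.004, -0.006, -0.049, -0.004] mm 10 deg 0.1
[0.001, -0.003, -0.004, -0.006, -0.109, -0.008] mm 22 deg 0.1
[0.001, -0.003, -0.004, -0.006, -0.168, -0.0] mm 34 deg 0.1
[0.001, -0.003, -0.004, -0.006, -0.225, 0.019] mm 45 deg 0.1
[0.001, -0.003, -0.004, -0.006, -0.277, 0.05] mm 56 deg 0.1
[0.001, -0.003, -0.004, -0.006, -0.321, 0.09] mm 67 deg 0.1
[0.001, -0.003, -0.004, -0.007, -0.357, 0.138] mm 77 deg 0.1
[0.001, -0.003, -0.004, -0.007, -0.383, 0.192] mm 86 deg 0.1
[0.001, -0.003, -0.004, -0.007, -0.397, 0.25] mm 94 deg 0.1
[0.001, -0.003, -0.004, -0.007, -0.399, 0.31] mm 101 deg 0.1
[0.001, -0.003, -0.004, -0.007, -0.39, 0.369] mm 107 deg 0.1
[0.001, -0.003, -0.004, -0.007, -0.369, 0.425] mm 113 deg 0.1
```

Call:
{"method": "drive_tool", "body": {
  "motion": [
    [[0,0,0,0,-0.045,-0.01,1],[0,0,0,0,-0.108,-0.013,1],[0,0,0,0,-0.168,-0.005,1],[0,0,0,0,-0.225,0.016,1],[0,0,0,0,-0.277,0.048,1],[0,0,0,0,-0.321,0.088,1],[0,0,0,0,-0.357,0.137,1],[0,0,0,0,-0.383,0.192,1],[0,0,0,0,-0.397,0.25,1],[0,0,0,0,-0.397,0.25,1]]
  ]
}}

```text
clock: 28.45
position: [0.5923, -0.0234, 0.2129]
tcp_rot: [-179.8, -0.0, 82.5]
wrist_force: [-2.2, -0.1, -1.1]
opening: 0.0097
gripper_force: 10.0
```

```bash
python3 - <<'E'
from g import *
s=telemetry.read_state();print(s['position'],s['opening'],s['gripper_force'],s['wrist_force'],s['clock']);fit(tcp(s)[1]-.069*UP)
rows([(P(q),RG) for q in(.6,.4,.2,.1,.0,-.05)],s)
E
```

```text
[ 0.59230433 -0.02344869  0.21290479] 0.0097016277382106 10.000194758176804 [-2.24517199 -0.14834984 -1.07473103] 28.45
rel hinge [-51.9  87.1  32.2] r 61.1 q 0.555
[-0.006, -0.0, -0.005, -0.006, 0.007, -0.013] mm 3 deg 0.2
[-0.006, -0.0, -0.005, -0.006, 0.005, 0.047] mm 10 deg 0.2
[-0.006, -0.0, -0.005, -0.006, 0.014, 0.106] mm 21 deg 0.2
[-0.006, -0.0, -0.005, -0.006, 0.024, 0.135] mm 27 deg 0.2
[-0.006, -0.0, -0.005, -0.006, 0.036, 0.162] mm 33 deg 0.2
[-0.006, -0.0, -0.005, -0.006, 0.043, 0.175] mm 36 deg 0.2
```

Call:
{"method": "drive_tool", "body": {
  "motion": [
    [[0,0,0,0,0.004,0.045,1],[0,0,0,0,0.012,0.09,1],[0,0,0,0,0.02,0.12,1],[0,0,0,0,0.03,0.145,1],[0,0,0,0,0.034,0.162,1],[0,0,0,0,0.034,0.162,1],[0,0,0,0,0.034,0.162,1]]
  ]
}}

```text
clock: 29.15
position: [0.5962, -0.0239, 0.1795]
tcp_rot: [-179.3, -0.1, 82.5]
wrist_force: [-8.9, -0.8, -5.5]
opening: 0.0096
gripper_force: 10.0
```

```bash
python3 - <<'E'
from g import *
s=telemetry.read_state();print(s['position'],s['opening'],s['gripper_force'],s['wrist_force'],s['clock']);fit(tcp(s)[1]-.069*UP)
E
```

```text
[ 0.59618948 -0.02390909  0.17950921] 0.009614674818913064 10.00181570649147 [-8.9457547  -0.81377186 -5.45317397] 29.15
rel hinge [-63.2  87.2   0.5] r 63.2 q 0.008
```

Call:
{"method": "drive_tool", "body": {
  "motion": [
    [[0,0,0,0,-0.015,0,1],[0,0,0,0,-0.015,0.01,1],[0,0,0,0,-0.015,0.02,1],[0,0,0,0,-0.015,0.02,1]]
  ]
}}

```text
clock: 29.55
position: [0.5963, -0.0239, 0.1775]
tcp_rot: [-179.8, -0.1, 82.5]
wrist_force: [-4.9, 0.7, -3.2]
opening: 0.0096
gripper_force: 10.0
```

```bash
python3 - <<'E'
from g import *
s=telemetry.read_state();print(s['position'],s['opening'],s['gripper_force'],s['wrist_force'],s['clock']);fit(tcp(s)[1]-.069*UP)
E
```

```text
[ 0.59625589 -0.02394763  0.17753612] 0.009601107473007566 10.002526044845581 [-4.92506433  0.65091742 -3.15799064] 29.55
rel hinge [-64.   87.1  -1.3] r 64.0 q -0.02
```

Call:
{"method": "drive_tool", "body": {
  "motion": [
    [[0,0,0,0,-0.003,0.01,1],[0,0,0,0,-0.003,0.02,1],[0,0,0,0,-0.003,0.02,1]]
  ]
}}

```text
clock: 29.85
position: [0.5972, -0.0241, 0.1745]
tcp_rot: [179.9, -0.0, 82.5]
wrist_force: [-1.2, -1.2, -2.3]
opening: 0.0097
gripper_force: 10.0
```

```bash
cat >>g.py <<'E'
def rep():
    s=telemetry.read_state();f=s['wrist_force'];print(s['position'].round(4),'f xd,zd',round(f@XD,1),round(f@ZD,1),s['clock']);fit(tcp(s)[1]-.069*UP)
E
python3 - <<'E'
from g import *
rep()
s=telemetry.read_state()
im=camera('wrist');cv2.imwrite('pics/w14.png',im[:,:,::-1]);grip(im,(150,100,350,300),60,150)
sd=camera('side');cv2.imwrite('pics/s14.png',sd[:,:,::-1]);
E
```

```text
[ 0.5972 -0.0241  0.1745] f xd,zd -2.0 -1.6 29.85
rel hinge [-64.5  87.2  -4.4] r 64.7 q -0.068
[252.7, 243.7, 1770.0] (243, 196, 20, 98)
[282.8, 289.9, 59.5] (280, 282, 7, 18)
```

Call:
{"method": "drive_tool", "body": {
  "motion": [
    [[0,0,0,0,0.004,0.007,1],[0,0,0,0,0.007,0.014,1],[0,0,0,0,0.007,0.014,1]]
  ]
}}

```text
clock: 30.25
position: [0.5978, -0.0243, 0.1731]
tcp_rot: [-179.9, -0.1, 82.5]
wrist_force: [-8.8, -0.8, 10.8]
opening: 0.0096
gripper_force: 10.0
```

```bash
python3 - <<'E'
from g import *
rep()
sd=cv2.imread('pics/s14.png')[:,:,::-1].copy()
HUE['o']=[(5,20)]
for v,sm in((150,180),(90,180)): grip(sd,(270,170,345,260),v,sm)
# predicted px of grip +y/-y ends for q=0 and q=.2 at side cam
c=calibration('side')
for q in(0,.1,.2):
    for y in(.0535,.1185):
        X=P(q,y)-.069*UP;print(q,y,cv2.projectPoints(X.reshape(1,3),c['rvec'],c['tvec'],np.array([[c['fx'],0,c['cx']],[0,c['fy'],c['cy']],[0,0,1.]]),None)[0].ravel().round(1))
E
```

```text
[ 0.5978 -0.0243  0.1731] f xd,zd -2.9 13.5 30.25
rel hinge [-64.6  87.   -6. ] r 64.9 q -0.092
0 0.0535 [290.8 226. ]
0 0.1185 [277.  214.4]
0.1 0.0535 [290.  224.5]
0.1 0.1185 [276.2 212.9]
0.2 0.0535 [289.4 222.8]
0.2 0.1185 [275.6 211.2]
```

Call:
{"method": "drive_tool", "body": {
  "motion": [
    [[0,0,0,0,-0.004,-0.004,1],[0,0,0,0,-0.004,-0.004,0.5],[0,0,0,0,-0.004,-0.004,0],[0,0,0,0,-0.004,-0.004,0],[0,0,0,0,-0.004,-0.004,0],[0,0,0,0,-0.004,-0.004,0]]
  ]
}}

```text
clock: 30.85
position: [0.5979, -0.0238, 0.1728]
tcp_rot: [179.9, -0.1, 82.5]
wrist_force: [0.6, 1.1, 0.2]
opening: 0.0456
gripper_force: 0.0
```

Call:
{"method": "drive_tool", "body": {
  "motion": [
    [[0,0,0,0,0,-0.1,0],[0,0,0,0,0,-0.3,0],[0,0,0,0,0,-0.5,0],[0,0,0,0,0,-0.7,0],[0,0,0,0,0,-0.7,0],[0,0,0,0,0,-0.7,0]]
  ]
}}

```text
clock: 31.45
position: [0.5977, -0.0239, 0.3134]
tcp_rot: [179.9, -0.1, 82.5]
wrist_force: [0.7, -0.8, -0.2]
opening: 0.0459
gripper_force: 0.0
```

```bash
python3 - <<'E'
from g import *
s=telemetry.read_state();print(s['position'],s['opening'],s['wrist_force'],s['clock'])
im=camera('wrist');cv2.imwrite('pics/w15.png',im[:,:,::-1])
sd=camera('side');sc=camera('scene');cv2.imwrite('pics/s15.png',sd[:,:,::-1]);cv2.imwrite('pics/c15.png',sc[:,:,::-1])
HUE['o']=[(6,20)]
print('wrist');grip(im,(200,100,300,280),150,180)
w4=cv2.imread('pics/w13.png')
print('side')
for v,sm in((180,200),(140,200)): grip(sd,(262,195,310,240),v,sm)
# pixel colour of grip in the first side picture for reference
s0=cv2.imread('pics/side0.png');print(cv2.cvtColor(s0,cv2.COLOR_BGR2HSV)[182:187,306:311].reshape(-1,3)[::4].tolist())
print(cv2.cvtColor(sd,cv2.COLOR_RGB2HSV)[219:223,283:287].reshape(-1,3)[::4].tolist())
E
```

```text
[ 0.59770889 -0.02389529  0.31342451] 0.045894179684950014 [ 0.74525716 -0.82844836 -0.2492964 ] 31.45
wrist
[251.9, 188.6, 527.5] (247, 156, 10, 66)
side
[[13, 147, 255], [12, 45, 221], [13, 138, 255], [12, 153, 249], [10, 94, 199], [14, 33, 185], [12, 158, 232]]
[[14, 143, 255], [13, 153, 249], [12, 158, 214], [9, 101, 162]]
```

```bash
python3 - <<'E'
from g import *
s=telemetry.read_state()
sd=cv2.imread('pics/s15.png')[:,:,::-1].copy();s0=cv2.imread('pics/side0.png')[:,:,::-1].copy();sc=cv2.imread('pics/c15.png')[:,:,::-1].copy()
HUE['o']=[(6,20)]
print('side');grip(sd,(262,195,310,240),180,100);print('side0');grip(s0,(290,172,325,195),180,100);print('scene');grip(sc,(180,120,290,230),180,100)
def px(n,X):
    c=calibration(n);return cv2.projectPoints(X.reshape(1,3),c['rvec'],c['tvec'],np.array([[c['fx'],0,c['cx']],[0,c['fy'],c['cy']],[0,0,1.]]),None)[0].ravel().round(1)
for q in(-.1,0,.1,.2): print(q,px('side',P(q,.087)-.069*UP),px('scene',P(q,.087)-.069*UP))
G,e=tri([ray('wrist',(251.9,188.6),s),ray('side',(283.9,220.5))]);print(G,e);fit(G)
E
```

```text
side
[282.7, 218.8, 57.0] (275, 212, 16, 14)
side0
[307.7, 183.4, 45.5] (300, 178, 16, 12)
scene
[240.6, 173.6, 34.0] (233, 167, 16, 14)
-0.1 [284.5 221.3] [239.5 177. ]
0 [283.6 219.9] [240.4 175.1]
0.1 [282.8 218.4] [241.1 173.2]
0.2 [282.2 216.7] [241.6 171.3]
[ 0.59762967 -0.02507834  0.11042372] [np.float64(0.0017771225054297346), np.float64(0.001777122505429847)]
rel hinge [-61.8  86.2  -0.2] r 61.8 q -0.004
```

Call:
{"method": "drive_tool", "body": {
  "motion": [
    [[0,0,0,0,0,0.1,1],[0,0,0,0,0,0.25,1],[0,0,0,0,0,0.35,1],[0,0,0,0,0,0.4,1],[0,0,0,0,0,0.47,1],[0,0,0,0,0,0.52,1],[0,0,0,0,0,0.535,1],[0,0,0,0,0,0.545,1],[0,0,0,0,0,0.553,1],[0,0,0,0,0,0.553,1]]
  ]
}}

```text
clock: 32.6
position: [0.5978, -0.0246, 0.2068]
tcp_rot: [180.0, -0.3, 82.5]
wrist_force: [-13.6, 2.9, 35.1]
opening: 0.0005
gripper_force: 18.0
```

Call:
{"method": "drive_tool", "body": {
  "motion": [
    [[0,0,0,0,0,-0.1,1],[0,0,0,0,0,-0.3,1],[0,0,0,0,0,-0.55,1],[0,0,0,0,0,-0.75,1],[0,0,0,0,0,-0.75,1],[0,0,0,0,0,-0.75,1],[0,0,0,0,0,-0.75,1]]
  ]
}}

```text
clock: 33.3
position: [0.5969, -0.0238, 0.351]
tcp_rot: [-179.9, -0.1, 82.5]
wrist_force: [-0.4, -0.8, -0.4]
opening: 0.0005
gripper_force: 0.0
```

```bash
python3 - <<'E'
from g import *
s=telemetry.read_state();print(s['position'],s['wrist_force'],s['clock'])
sd=camera('side');sc=camera('scene');im=camera('wrist');cv2.imwrite('pics/w16.png',im[:,:,::-1]);cv2.imwrite('pics/s16.png',sd[:,:,::-1])
HUE['o']=[(6,20)]
print('side');grip(sd,(262,195,310,240),180,100);print('scene');grip(sc,(180,120,290,230),180,100);print('wrist');grip(im,(200,100,300,280),150,180)
for c in('red','blue'): print(c,[b[3] for b in blobs(sd,c,60)[:3]],[b[3] for b in blobs(sc,c,60)[:3]])
for n in('side','scene'):
  for c in('black',):
    pass
d=np.abs(sc.astype(int)-cv2.imread('pics/c12.png')[:,:,::-1]).max(2);print('scene change vs before keeper, board area',int((d[200:345,255:400]>40).sum()))
E
```

```text
[ 0.59690286 -0.02375823  0.35098968] [-0.40138836 -0.75160602 -0.36783793] 33.3
side
[282.7, 218.8, 56.5] (275, 212, 16, 15)
scene
[240.6, 173.7, 35.0] (233, 167, 16, 15)
wrist
[253.5, 179.0, 407.5] (249, 150, 9, 59)
red [(489, 250, 23, 54), (295, 237, 22, 19), (304, 233, 17, 14)] [(25, 108, 65, 42)]
blue [(313, 253, 20, 19)] [(193, 146, 21, 15)]
scene change vs before keeper, board area 0
```

```bash
python3 -c "
from cell import workorder
print(workorder.job_done())"
```

```text
the job is handed in; nothing more can be done
None
```

Red, blue and yellow are seated in their matching pockets, and the keeper is swung down and released. A firm push on the grip, about 35 N at the wrist, didn't move it, so I take it to be on its stop. The job was handed in at about 33 s; no verdict came back.

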